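# Rack the trial rings for sterilizing

### The arm

A 6-joint arm with a two-finger parallel gripper is mounted at the origin on the work surface. World frame = base frame: x ahead of the robot, y to its left, z up, the work surface at z = 0. Lengths are in mm, angles in degrees, forces in N, time in s.
With the tool pointing down it reaches from about 300 to 850 mm from the base axis. Payload 4.2 kg.
Tool frame: the origin (TCP) lies at the very end of the fingers, on their centre line; the grasp point (between the pads) lies 19 mm behind it; z points along the fingers, y is the direction in which the jaws open and shut (so a half turn about z gives the same grasp; the last joint's range is limited). The gripper opens to 91 mm and grips with 3 to 60 N. Pads are 32 mm wide; open, the fingers measure 118 mm over their backs; the gripper's body (76 mm by 178 mm) begins 60 mm behind the grasp point.
Start: joints at [-75.974, 18.312, 89.639, -0, 72.044, -1.146], TCP at [150.49, -554.977, 181.776] pointing down, gripper open.
Joint ranges: [-177.97, 177.97], [-48.28, 115.42], [12.27, 149.76], [-77.06, 257.06], [2.81, 150.46], [-146.56, 146.56]. Speed limits (degrees/s): [147.25, 147.25, 180, 180, 180, 180].

### API

Orientations are given as [roll, pitch, yaw] about the fixed x, y, z axes, in that order (R = Rz(yaw) Ry(pitch) Rx(roll)).
In Python, from workcell import telemetry, grab_frame, job gives the robot as it stands.
- The arm moves only by the tool drive_tool, never from a script. Its argument "moves" is a list of rows, each an object of numbers: "claw": the closure, from -1 (fully open) to 1 (shut); "dx", "dy", "dz": the shift along the tool's x, y, z in units of 20 mm (1.0 is 20 mm); "yaw": the turn about the tool's z in units of 0.15 rad (1.0 is 0.15 rad). In form: [{"claw": .., "dx": .., "dy": .., "dz": .., "yaw": ..}, ...]. A call has 1 to 5 rows; each row shifts and turns the pose as measured when the row begins, along the tool's axes as they then stand; what a row does not reach is not made up. A row lasts 1/8 s, in which the tool goes at most 62.5 mm and 10.7 degrees, less where a joint would pass 70% of its speed; a pose out of reach is approached as far as the arm can. A call with a number of a shift or a turn outside -1 to 1 is refused whole. A call with a gripper value outside its range is refused whole. The fingers move at their own pace and stop on an object; "grip_force" is the grip in N (left out, the last holds). Time passes only in rows, so rows that do not move let the fingers close. It gives the time, the measured TCP pose, the force and the opening at its end, in the units of the state.
- telemetry.state(): the state, without advancing time (a new reading comes with each control period).
- grab_frame(name): name is "side" or "top"; returns a dict with "color" (420x560x3 uint8, blue, green, red), "vertical_fov" (degrees; the focal length in pixels is half the picture's height over the tangent of half this angle, whatever the lens; pixels are square), "cx", "cy" (the principal point, pixels), "dist" ([k1, k2, p1, p2, k3] as OpenCV has them; the pictures are not rectified), "pose" (4x4, takes a point from camera to world coordinates). Camera axes: x right, y down, z forward; pixel columns grow to the right and rows downward; lengths in mm; the calibration is good to about 2 mm. A picture is of the moment at which its call begins. There is no depth.
- job.job_done(): hands the job in, once; it reports no verdict.
The state is a dict: "time_s": time; "qpos": joint angles; "qvel": joint speeds; "effort": joint torques, N m; "ee_pos": TCP position; "ee_rot": TCP orientation; "force": force on the tool from outside, world axes, zero at the start; "torque": the same for the moment, N m; "gripper_width": finger opening in mm.
Only numpy, scipy, OpenCV 4.12 (cv2) and the standard library are available. Lean on these libraries where they do the work, as an engineer would, in place of code of your own. Each camera call takes 0.05 s, during which the arm holds its last target.

### The job

Get the trial rings ready for the sterilizer: first lower the blue rack plate (the one with the upright post) onto the two locating pins of the perforated base, until it lies flat on the deck. Then slip the three rings over its post in order of size, first the large green one, then the medium light-blue one, then the small yellow one, each lying flat on the one below, and last of all set the black cap over the tip of the post, down on the yellow ring. Leave the mallet, the blue-handled driver and the steel cup where they are.

Things in the scene. Friction and masses are not known exactly. Their poses are not given: they have to be found in the camera images.
- base: Perforated aluminium base, black ends, fixed, 90 (its x) by 170 mm (y), flat deck 12 mm above its underside. Upright steel pins on its y axis: round, 10 mm diameter, at y = +55 mm; diamond, 10 mm across along x and 6 mm along y, at y = -55 mm; both 20 mm tall above the deck, the upper 8 mm tapering to a 3 mm tip. Origin: centre of underside, z up.
- plate: Blue plate, loose, flat on the bench, 350 g: 54 (its x) by 140 (y) by 12 mm thick; 12 mm through holes at y = +55 and -55 mm fit the pins, either way round. Centre steel post 14 mm diameter, 54 mm tall above the plate, top 6 mm tapering to 6 mm. Held across its 54 mm width. Once seated, pins stick out 8 mm above it: keep fingers at its long sides. Origin: centre of underside, z up.
- ring_large: Green plastic trial ring, the largest of three: a flat ring of outer diameter 62 mm, 14 mm thick, with a plain 22 mm hole right through, lying flat and loose on the bench. Origin: centre of its underside, z up.
- ring_medium: Light blue (violet tinge) plastic trial ring, the middle one of three: a flat ring of outer diameter 52 mm, 14 mm thick, with a plain 22 mm hole right through, lying flat and loose on the bench. Origin: centre of its underside, z up.
- ring_small: Yellow plastic trial ring, the smallest of three: a flat ring of outer diameter 42 mm, 14 mm thick, with a plain 22 mm hole right through, lying flat and loose on the bench. Origin: centre of its underside, z up.
- cap: Black plastic round cap, 34 mm diameter, 26 mm tall, upright, mouth down; blind socket 18 mm in diameter and 18 mm deep in its underside, top closed, with a small steel dot. With three rings stacked the post stands 12 mm above the yellow ring, so the cap comes down on that ring. Origin: centre of its underside, z up.
- mallet: Bystander: steel mallet with a blue grip, lying on the bench, 250 mm long, 40 mm high. To be left alone. Origin: under its middle, x along the handle towards the head.
- driver: Bystander: driver with a light blue square handle and a thin steel shaft, lying on the bench, about 220 mm long, 24 mm high. To be left alone. Origin: at bench level beneath the joint of handle and shaft, about 10 mm up the handle, x towards the shaft's tip.
- cup: Bystander: small open steel cup, 60 mm diameter, 35 mm tall, standing on the bench. To be left alone. Origin: centre of its underside.
There are look-alikes about, which are no part of the job. There is more than one size of the cap; the one meant has the size given above.

How it is judged (in metres and radians):
On the way, in this order (a step that is already met when the one before it is completed fails the run):
1. The rack plate is down on both pins of the base and lies flat on its deck (horizontal distance between plate and base below 0.004 m and z of plate in the frame of base between 0.009 and 0.015 m and angle between the y axis of plate and the y axis of base, either way round below 0.06 rad and angle between plate's own z axis and vertical below 0.06 rad), for 0.2 s.
2. The large green ring is over the post and down on the plate (all of step 1 and horizontal distance between ring_large and plate below 0.008 m and z of ring_large in the frame of plate between 0.008 and 0.016 m and angle between ring_large's own z axis and vertical below 0.12 rad), for 0.2 s.
3. The medium light-blue ring is over the post and on the green ring (all of step 2 and horizontal distance between ring_medium and plate below 0.008 m and z of ring_medium in the frame of plate between 0.022 and 0.03 m and angle between ring_medium's own z axis and vertical below 0.12 rad), for 0.2 s.
4. The small yellow ring is over the post and on the blue ring (all of step 3 and horizontal distance between ring_small and plate below 0.008 m and z of ring_small in the frame of plate between 0.036 and 0.044 m and angle between ring_small's own z axis and vertical below 0.12 rad), for 0.2 s.
5. The black cap is over the tip of the post and on the yellow ring (all of step 4 and horizontal distance between cap and plate below 0.008 m and z of cap in the frame of plate between 0.05 and 0.058 m and angle between cap's own z axis and vertical below 0.12 rad), for 0.2 s.
At the end, for the whole second after the job is handed in: Plate on the deck over both pins (4 mm, 0.06 rad, underside within 3 mm of the deck). On its post, from below: green, blue, yellow ring, cap, each centred within 8 mm, within 4 mm of full-down height (12, 26, 40, 54 mm above the plate's underside), level within 0.12 rad, all at rest (all of step 5 and linear speed of each of plate, ring_large, ring_medium, ring_small, cap below 0.02 m/s); the robot touches nothing.
It fails at once if The mallet is shifted by more than 30 mm (distance of mallet from where it was at the start of the episode above 0.03 m).
It fails at once if The driver is shifted by more than 30 mm (distance of driver from where it was at the start of the episode above 0.03 m).
It fails at once if The cup is shifted by more than 30 mm (distance of cup from where it was at the start of the episode above 0.03 m).
It also fails if it takes over 139 s, if anything falls off the work surface, if the arm or the gripper's body presses on something with over 40 N, if the wrist force passes 120 N, or if a joint passes its speed limit or range.

## Working session

There is one attempt and no reset: what is moved stays moved. The work goes in short steps, Python scripts to look and compute and a tool call to move; the robot and the scene stay as the last step left them, time stands still between calls to the robot, and variables do not carry over. Pictures are saved under pics/ and viewed, and the job is handed in when it is done.

Besides the shell and the picture viewer there is one more tool, called as name([rows], argument=value, ...), one row to a line, values as JSON. drive_tool: Moves the arm, as the interface text tells. Its arguments: {"type":"object","properties":{"moves":{"type":"array"},"grip_force":{"type":"number"}},"required":["moves"]}

```bash
ls; mkdir -p pics; python3 - <<'E'
from workcell import telemetry, grab_frame, job
import cv2,numpy as np
print(telemetry.state())
for n in ("side","top"):
    f=grab_frame(n); cv2.imwrite(f"pics/{n}0.png",f["color"]); print(n,f["vertical_fov"],f["cx"],f["cy"],f["dist"],np.round(f["pose"],3).tolist())
E
```

```text
pics
{'time_s': 0.0, 'qpos': array([-7.59755272e+01,  1.83523731e+01,  8.97085488e+01,  3.52181699e-04,
        7.20417632e+01, -1.14519553e+00]), 'qvel': array([0.09325411, 0.02111365, 0.03441079, 0.06947349, 0.1230985 ,
       0.00119568]), 'effort': array([-1.62628676e-03, -4.12465203e+01, -2.31974423e+01,  7.25781801e-02,
        4.58297809e-02, -1.44648866e-04]), 'ee_pos': array([ 150.33682448, -554.40918202,  180.89846432]), 'ee_rot': array([-1.79897342e+02, -2.38703452e-03,  1.51695573e+01]), 'force': array([0.41370834, 0.74609619, 0.28569963]), 'torque': array([ 0.02198396,  0.0091644 , -0.03297152]), 'gripper_width': 91.1317121151623}
side 56.95454874539811 285.0228899162303 207.97008524098968 [-0.01778489  0.          0.          0.          0.        ] [[0.967, -0.194, 0.163, 466.666], [-0.253, -0.725, 0.641, -538.297], [-0.006, -0.661, -0.75, 723.274], [0.0, 0.0, 0.0, 1.0]]
top 57.33313560783613 283.56605639486776 209.9987636492793 [-0.06362814  0.          0.          0.          0.        ] [[-0.008, -0.998, 0.061, 538.142], [-1.0, 0.009, 0.004, 47.823], [-0.004, -0.061, -0.998, 979.573], [0.0, 0.0, 0.0, 1.0]]
```

View pics/side0.png

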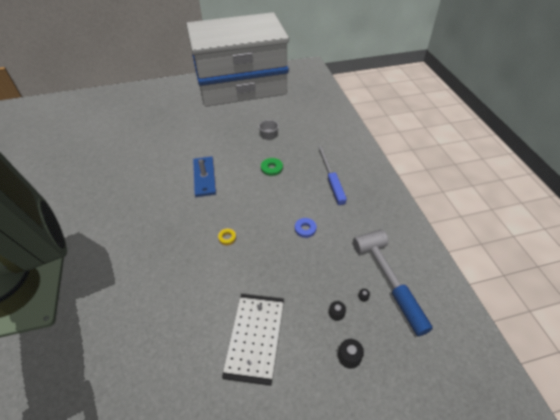

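View pics/top0.png

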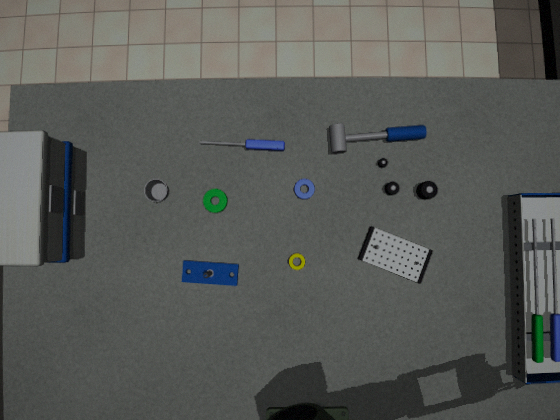

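```bash
cat > lib.py <<'E'
from workcell import telemetry, grab_frame, job
import cv2,numpy as np
def K(f):
    F=210/np.tan(np.radians(f["vertical_fov"])/2)
    return np.array([[F,0,f["cx"]],[0,F,f["cy"]],[0,0,1.]])
def cast(f,uv,z):
    p=cv2.undistortPoints(np.array(uv,float).reshape(-1,1,2),K(f),np.array(f["dist"])).reshape(-1,2)
    P=np.array(f["pose"]); d=np.c_[p,np.ones(len(p))]@P[:3,:3].T; o=P[:3,3]
    return o+d*((z-o[2])/d[:,2])[:,None]
def proj(f,X):
    P=np.linalg.inv(np.array(f["pose"])); r,_=cv2.Rodrigues(P[:3,:3])
    return cv2.projectPoints(np.array(X,float).reshape(-1,1,3),r,P[:3,3],K(f),np.array(f["dist"]))[0].reshape(-1,2)
R={'green':((50,120,60),(75,255,255)),'yellow':((20,120,80),(35,255,255)),'blue':((100,90,50),(130,255,255)),'black':((0,0,0),(180,255,38)),'white':((0,0,150),(180,40,255))}
def blobs(f,c,amin=30):
    m=cv2.inRange(cv2.cvtColor(f["color"],cv2.COLOR_BGR2HSV),*map(np.array,R[c]))
    cs,_=cv2.findContours(m,cv2.RETR_EXTERNAL,cv2.CHAIN_APPROX_NONE)
    return [k for k in cs if cv2.contourArea(k)>amin]
E
python3 - <<'E'
from lib import *
for n in ("top","side"):
    f=grab_frame(n)
    for c in R:
        for k in blobs(f,c):
            (u,v),(w,h),a=cv2.minAreaRect(k); M=cv2.moments(k); u,v=M['m10']/M['m00'],M['m01']/M['m00']
            zt={'green':14,'yellow':14,'blue':14,'black':20,'white':12}[c]
            q=cast(f,[(u,v)],zt)[0]; b=cast(f,cv2.boxPoints(cv2.minAreaRect(k)),zt)
            s=np.linalg.norm(b[1]-b[0]),np.linalg.norm(b[2]-b[1])
            print(n,c,np.round([u,v],1),'xy',np.round(q[:2],1),'size',np.round(s,0),'area',cv2.contourArea(k))
    big=cv2.resize(f["color"],None,fx=4,fy=4,interpolation=cv2.INTER_CUBIC)
    if n=="top":
        cv2.imwrite("pics/t_a.png",big[550:1150,1400:1800]); cv2.imwrite("pics/t_b.png",big[980:1180,680:1000])
    else: cv2.imwrite("pics/s_a.png",big[1100:1600,850:1500]);
E
```

```text
top green [539.1 338.7] xy [ 262.2 -599. ] size [ 19. 120.] area 278.5
top green [214.6 200.4] xy [623.4 225.7] size [61. 58.] area 430.0
top yellow [296.5 261.2] xy [469.   20.1] size [38. 40.] area 195.0
top blue [556.4 336.8] xy [ 265.1 -646.3] size [ 17. 121.] area 246.5
top blue [209.8 272.7] xy [441.6 237.7] size [ 55. 141.] area 1149.5
top blue [540.  193.5] xy [ 634.6 -614.7] size [105.   3.] area 38.0
top blue [303.9 188.6] xy [ 6.513e+02 -4.000e-01] size [50. 48.] area 302.5
top blue [ 65.2 202.9] xy [620.7 615.5] size [316.  27.] area 384.0
top blue [264.5 144.2] xy [766.   98.8] size [ 25. 100.] area 322.5
top blue [406.6 132.1] xy [ 795.4 -266.4] size [102.  35.] area 437.5
top black [302.8 411.8] xy [97.6  8.2] size [200.  42.] area 839.5
top black [542.8 376.9] xy [ 166.3 -603.9] size [87. 21.] area 223.5
top black [  0.8 395.2] xy [125.4 784. ] size [  6. 156.] area 86.0
top black [532.9 337.4] xy [ 267.8 -578.2] size [ 22. 119.] area 114.0
top black [551.2 335.4] xy [ 270.9 -628. ] size [117.  29.] area 70.0
top black [424.6 265.9] xy [ 453.8 -300.1] size [86.  8.] a
[... 1121 characters left out ...]
ue [242.6  75.3] xy [634.5 707.4] size [321.  53.] area 484.5
side black [347.3 361.8] xy [ 634.7 -322.8] size [17. 37.] area 68.5
side black [ 20.9 288.1] xy [ 34.9 -10.5] size [111.  82.] area 888.5
side black [ 17.1 243.1] xy [  4.9 116.7] size [  5. 166.] area 42.5
side black [ 52.2 225. ] xy [ 76.2 152.4] size [ 23. 182.] area 394.0
side black [ 18.2 193.5] xy [-22.6 284.8] size [ 63. 314.] area 1070.0
side white [253.9 338. ] xy [ 481.6 -233.2] size [152. 102.] area 3495.0
side white [372.8 238.9] xy [791.7 -73.8] size [66. 17.] area 123.5
side white [473.4 205.4] xy [1072.5  -42.6] size [ 773. 1562.] area 32342.5
side white [235.2  30.3] xy [ 671.1 1072.8] size [440. 284.] area 2548.5
```

View pics/t_a.png

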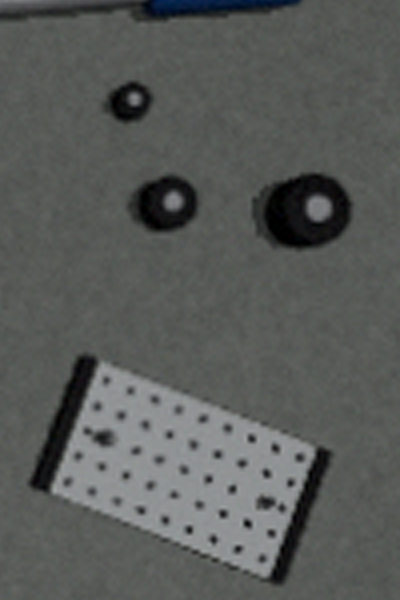

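View pics/t_b.png

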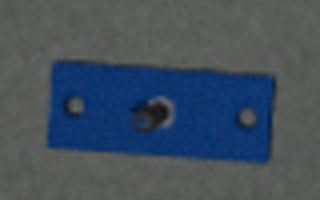

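View pics/s_a.png

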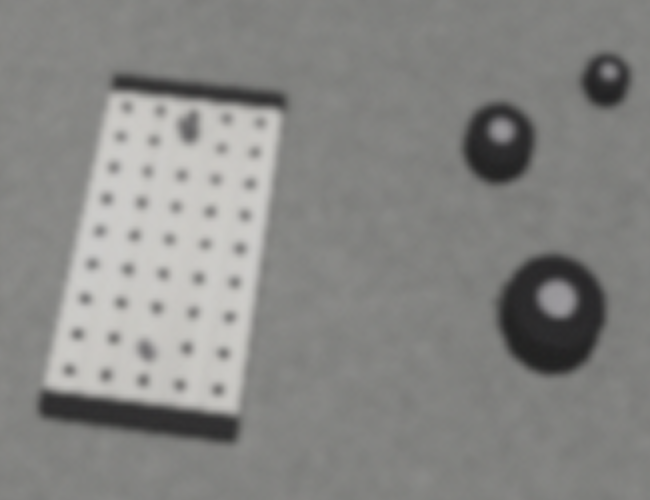

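```bash
python3 - <<'E'
from lib import *
for n in ("top","side"):
    f=grab_frame(n); im=f["color"]; hsv=cv2.cvtColor(im,cv2.COLOR_BGR2HSV)
    # base deck
    thr=100 if n=="top" else 140
    m=((hsv[...,2]>thr)&(hsv[...,1]<60)).astype(np.uint8)
    c0=proj(f,[[483,-229,12]])[0]
    cs,_=cv2.findContours(m,cv2.RETR_EXTERNAL,cv2.CHAIN_APPROX_NONE)
    k=[c for c in cs if cv2.pointPolygonTest(c,tuple(map(float,c0)),False)>=0]
    print(n,len(k))
    k=max(k,key=cv2.contourArea)
    W=cast(f,k.reshape(-1,2),12)[:,:2].astype(np.float32)
    r=cv2.minAreaRect(W); b=cv2.boxPoints(r); e=[b[1]-b[0],b[2]-b[1]]; e=max(e,key=np.linalg.norm)
    M=cv2.moments(W.reshape(-1,1,2)); print('deck',r,'long axis deg',np.degrees(np.arctan2(e[1],e[0])), M['m10']/M['m00'],M['m01']/M['m00'])
    # plate
    k=max([q for q in blobs(f,'blue') if abs(cast(f,[q.reshape(-1,2).mean(0)],12)[0][:2]-[441,236]).max()<25],key=cv2.contourArea)
    W=cast(f,k.reshape(-1,2),12)[:,:2].astype(np.float32)
    r=cv2.minAreaRect(W); b=cv2.boxPoints(r); e=[b[1]-b[0],b[2]-b[1]]; e=max(e,key=np.linalg.norm)
    print('plate',r,'ang',np.degrees(np.arctan2(e[1],e[0])))
    # holes in blue
    mm=np.zeros(m.shape,np.uint8); cv2.drawContours(mm,[k],-1,255,-1)
    bl=cv2.inRange(hsv,*map(np.array,R['blue']))
    h=cv2.bitwise_and(mm,cv2.bitwise_not(bl)); 
    nn,l,st,cen=cv2.connectedComponentsWithStats(h)
    for i in range(1,nn):
        print(' hole',cen[i].round(1),st[i,4],cast(f,[cen[i]],12)[0].round(1))
    # ring/cap: minEnclosingCircle style
E
```

```text
top 1
deck ((482.7298583984375, -229.72914123535156), (148.45758056640625, 90.85407257080078), 67.75051879882812) long axis deg 67.75051 483.2904587170891 -229.66032991973992
plate ((441.3102111816406, 238.55419921875), (141.14151000976562, 55.127830505371094), 85.4891586303711) ang 85.48916
 hole [208.6 273. ] 51 [440.6 241.1  12. ]
 hole [188.2 271.3] 15 [445.1 292.7  12. ]
 hole [231.4 274.2] 14 [437.4 183.7  12. ]
side 1
deck ((483.3732604980469, -227.0228729248047), (149.1265411376953, 92.82726287841797), 68.07534790039062) long axis deg 68.075356 483.40599777418555 -227.04083212129856
plate ((442.2763977050781, 237.54244995117188), (145.9591064453125, 53.09941482543945), 85.82479095458984) ang 85.8248
 hole [202.1 167.8] 86 [441.7 267.1  12. ]
```

```bash
cat > plan.py <<'E'
from lib import *
import sys
def plan(x,y,z,yaw,nd=2,mx=1.0,n=60):
    s=telemetry.state(); p=s["ee_pos"].copy(); r=s["ee_rot"]; w=r[2]
    print('t',round(s["time_s"],2),'p',p.round(1),'rot',r.round(1),'F',s["force"].round(1),'w',round(s["gripper_width"],1))
    t=np.array([x,y,z],float); i=0
    out=[]
    while i<n:
        d=t-p; dw=(yaw-w+180)%360-180
        if np.abs(d).max()<.25 and abs(dw)<.2: break
        c,s_=np.cos(np.radians(w)),np.sin(np.radians(w))
        v=np.array([c*d[0]+s_*d[1], s_*d[0]-c*d[1], -d[2]])/20
        k=max(1,np.abs(v).max()/mx); v=np.round(v/k,nd)
        q=np.round(np.clip(-np.radians(dw)/.15,-1,1),nd)
        out.append((*v,q)); i+=1
        p=p+20*np.array([c*v[0]+s_*v[1], s_*v[0]-c*v[1], -v[2]]); w-=np.degrees(q*.15)
    for j,o in enumerate(out): print(j,*[f"{k:g}" for k in o])
if __name__=="__main__":
    a=list(map(float,sys.argv[1:])); plan(*a[:4],*( [int(a[4])] if len(a)>4 else []),*(a[5:6]))
E
python3 plan.py 420 -200 181 85.6
```

```text
t 0.3 p [ 150.4 -554.8  181.5] rot [-180.     0.    15.2] F [ 0.1 -0.4 -0.6] w 91.0
0 1 -0.77 0 -1
1 1 -0.55 0 -1
2 1 -0.37 0 -1
3 1 -0.21 0 -1
4 1 -0.06 0 -1
5 1 0.09 0 -1
6 1 0.25 0 -1
7 1 0.42 0 -1
8 1 0.6 0 -0.19
9 1 0.64 0 -0
10 1 0.64 0 -0
11 1 0.65 0 -0
12 1 0.64 0 -0
13 1 0.65 0 -0
14 1 0.64 0 -0
15 1 0.65 0.01 -0
16 1 0.64 0 -0
17 1 0.65 0.01 -0
18 1 0.64 0 -0
19 0.51 0.33 0 -0
```

drive_tool([
  {"claw":-1,"dx":1,"dy":-0.75,"dz":0,"yaw":-1},
  {"claw":-1,"dx":1,"dy":-0.55,"dz":0,"yaw":-1},
  {"claw":-1,"dx":1,"dy":-0.35,"dz":0,"yaw":-1},
  {"claw":-1,"dx":1,"dy":-0.2,"dz":0,"yaw":-1},
  {"claw":-1,"dx":1,"dy":-0.05,"dz":0,"yaw":-1},
])

```text
time_s: 0.92
ee_pos: [217.8, -466.1, 180.8]
ee_rot: [-180.0, -0.0, 59.4]
force: [0.6, -0.3, -0.6]
gripper_width: 91.3
```

drive_tool([
  {"claw":-1,"dx":1,"dy":0.1,"dz":0,"yaw":-1},
  {"claw":-1,"dx":1,"dy":0.25,"dz":0,"yaw":-1},
  {"claw":-1,"dx":1,"dy":0.4,"dz":0,"yaw":-1},
  {"claw":-1,"dx":1,"dy":0.6,"dz":0,"yaw":-0.2},
  {"claw":-1,"dx":1,"dy":0.65,"dz":0,"yaw":0},
])

```text
time_s: 1.55
ee_pos: [282.8, -373.7, 180.9]
ee_rot: [-180.0, -0.0, 87.9]
force: [0.7, 0.2, -0.8]
gripper_width: 91.1
```

```bash
python3 plan.py 441.4 238.3 120 85.6
```

```text
t 1.55 p [ 282.8 -373.7  180.9] rot [-180.    -0.    87.9] F [ 0.7  0.2 -0.8] w 91.1
0 1 0.22 0.1 0.26
1 1 0.18 0.1 0
2 1 0.18 0.1 0
3 1 0.18 0.1 0
4 1 0.18 0.1 0
5 1 0.18 0.1 0
6 1 0.18 0.1 0
7 1 0.18 0.1 0
8 1 0.18 0.1 0
9 1 0.18 0.1 0
10 1 0.18 0.1 0
11 1 0.18 0.1 0
12 1 0.18 0.1 0
13 1 0.18 0.1 0
14 1 0.18 0.1 0
15 1 0.18 0.1 0
16 1 0.18 0.1 0
17 1 0.18 0.1 0
18 1 0.18 0.1 0
19 1 0.18 0.09 0
20 1 0.18 0.1 0
21 1 0.18 0.09 0
22 1 0.18 0.1 0
23 1 0.18 0.09 0
24 1 0.18 0.1 0
25 1 0.18 0.09 0
26 1 0.17 0.1 0
27 1 0.18 0.09 0
28 1 0.17 0.1 0
29 1 0.18 0.09 0
30 1 0.17 0.1 0
31 0.11 0.02 0.01 0
```

drive_tool([
  {"claw":-1,"dx":1,"dy":0.4,"dz":0,"yaw":0.25},
  {"claw":-1,"dx":1,"dy":0.4,"dz":0,"yaw":0},
  {"claw":-1,"dx":1,"dy":0.4,"dz":0,"yaw":0},
  {"claw":-1,"dx":1,"dy":0.4,"dz":0,"yaw":0},
  {"claw":-1,"dx":1,"dy":0.4,"dz":0,"yaw":0},
])

```text
time_s: 2.17
ee_pos: [331.1, -273.2, 181.2]
ee_rot: [180.0, -0.0, 85.6]
force: [0.1, 0.5, -1.4]
gripper_width: 91.2
```

drive_tool([
  {"claw":-1,"dx":1,"dy":0.4,"dz":0,"yaw":0},
  {"claw":-1,"dx":1,"dy":0.4,"dz":0,"yaw":0},
  {"claw":-1,"dx":1,"dy":0.4,"dz":0,"yaw":0},
  {"claw":-1,"dx":1,"dy":0.4,"dz":0,"yaw":0},
  {"claw":-1,"dx":1,"dy":0.4,"dz":0,"yaw":0},
])

```text
time_s: 2.8
ee_pos: [379.8, -173.1, 181.6]
ee_rot: [179.9, -0.0, 85.6]
force: [0.6, -0.3, -0.2]
gripper_width: 91.2
```

drive_tool([
  {"claw":-1,"dx":1,"dy":0.1,"dz":0,"yaw":0},
  {"claw":-1,"dx":1,"dy":0.1,"dz":0,"yaw":0},
  {"claw":-1,"dx":1,"dy":0.1,"dz":0,"yaw":0},
  {"claw":-1,"dx":1,"dy":0.1,"dz":0,"yaw":0},
  {"claw":-1,"dx":1,"dy":0.1,"dz":0,"yaw":0},
])

```text
time_s: 3.42
ee_pos: [398.1, -70.7, 182.0]
ee_rot: [179.8, 0.0, 85.6]
force: [0.0, -0.7, -0.2]
gripper_width: 91.3
```

drive_tool([
  {"claw":-1,"dx":1,"dy":0.1,"dz":0,"yaw":0},
  {"claw":-1,"dx":1,"dy":0.1,"dz":0,"yaw":0},
  {"claw":-1,"dx":1,"dy":0.1,"dz":0,"yaw":0},
  {"claw":-1,"dx":1,"dy":0.1,"dz":0,"yaw":0},
  {"claw":-1,"dx":1,"dy":0.1,"dz":0,"yaw":0},
])

```text
time_s: 4.05
ee_pos: [415.8, 31.7, 182.3]
ee_rot: [179.8, 0.0, 85.6]
force: [-0.3, -0.7, 0.7]
gripper_width: 91.1
```

drive_tool([
  {"claw":-1,"dx":1,"dy":0,"dz":0.3,"yaw":0},
  {"claw":-1,"dx":1,"dy":0,"dz":0.3,"yaw":0},
  {"claw":-1,"dx":1,"dy":0,"dz":0.3,"yaw":0},
  {"claw":-1,"dx":1,"dy":0,"dz":0.3,"yaw":0},
  {"claw":-1,"dx":1,"dy":0,"dz":0.3,"yaw":0},
])

```text
time_s: 4.68
ee_pos: [424.1, 134.8, 152.3]
ee_rot: [179.6, -0.0, 85.7]
force: [-0.4, -0.7, 0.1]
gripper_width: 91.1
```

```bash
python3 plan.py 441.4 238.3 100 85.6
```

```text
t 4.67 p [424.1 134.8 152.3] rot [179.6  -0.   85.7] F [-0.4 -0.7  0.1] w 91.1
0 1 0.09 0.5 0.01
1 1 0.09 0.5 -0
2 1 0.09 0.5 -0
3 1 0.09 0.5 -0
4 1 0.09 0.5 -0
5 0.23 0.02 0.11 -0
```

drive_tool([
  {"claw":-1,"dx":1,"dy":0.1,"dz":0.5,"yaw":0},
  {"claw":-1,"dx":1,"dy":0.1,"dz":0.5,"yaw":0},
  {"claw":-1,"dx":1,"dy":0.1,"dz":0.5,"yaw":0},
  {"claw":-1,"dx":1,"dy":0.1,"dz":0.5,"yaw":0},
  {"claw":-1,"dx":0.95,"dy":0,"dz":0.5,"yaw":0},
])

```text
time_s: 5.3
ee_pos: [440.7, 237.0, 101.1]
ee_rot: [179.5, -0.1, 85.7]
force: [-0.4, 0.2, 0.3]
gripper_width: 91.2
```

```bash
python3 - <<'E'
from lib import *
for n in ("top","side"):
    f=grab_frame(n); big=cv2.resize(f["color"],None,fx=3,fy=3,interpolation=cv2.INTER_CUBIC)
    u,v=(3*proj(f,[[441,238,40]])[0]).astype(int); v=max(v,200);u=max(u,250)
    cv2.imwrite(f"pics/{n}1.png",big[v-200:v+250,u-250:u+250])
E
python3 plan.py 441.4 238.3 100 85.6
```

```text
t 5.4 p [440.  237.3 100.4] rot [179.6  -0.   85.8] F [-0.2 -0.7 -0.3] w 91.4
0 0.06 0.07 0.02 0.02
```

View pics/top1.png

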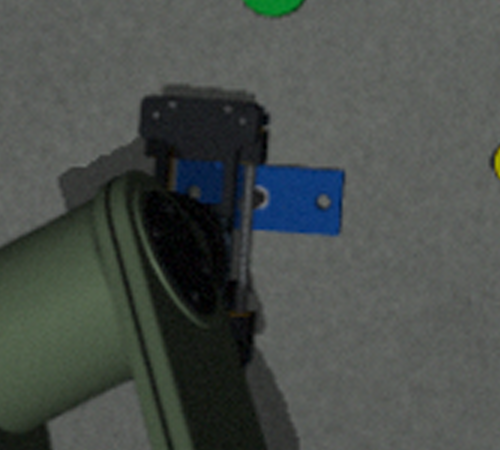

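View pics/side1.png

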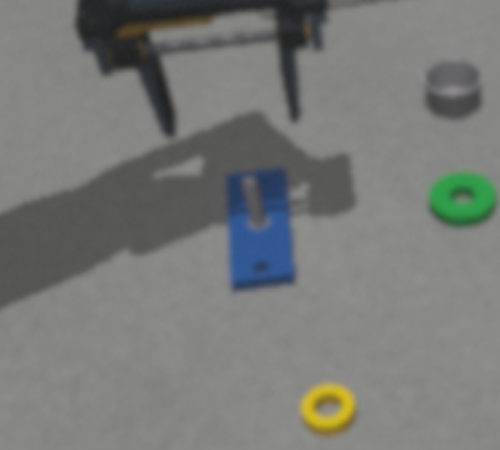

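drive_tool([
  {"claw":-1,"dx":0.05,"dy":0.05,"dz":0.9,"yaw":0},
  {"claw":-1,"dx":0,"dy":0,"dz":1,"yaw":0},
  {"claw":-1,"dx":0,"dy":0,"dz":1,"yaw":0},
  {"claw":-1,"dx":0,"dy":0,"dz":1,"yaw":0},
  {"claw":-1,"dx":0,"dy":0,"dz":0.4,"yaw":0},
])

```text
time_s: 6.02
ee_pos: [442.8, 237.4, 13.9]
ee_rot: [179.4, -0.0, 85.8]
force: [-0.4, 1.0, 0.7]
gripper_width: 91.1
```

```bash
python3 - <<'E'
from lib import *
f=grab_frame("side"); big=cv2.resize(f["color"],None,fx=4,fy=4,interpolation=cv2.INTER_CUBIC)
u,v=(4*proj(f,[[441,238,40]])[0]).astype(int); v=max(v,200);u=max(u,250)
cv2.imwrite(f"pics/side2.png",big[v-200:v+250,u-250:u+250])
E
python3 plan.py 441.4 238.3 4 85.6
```

```text
t 6.08 p [442.6 237.3  13.4] rot [179.5   0.   85.8] F [ 0.4 -1.3 -0.5] w 91.0
0 0.05 -0.06 0.47 0.03
```

View pics/side2.png

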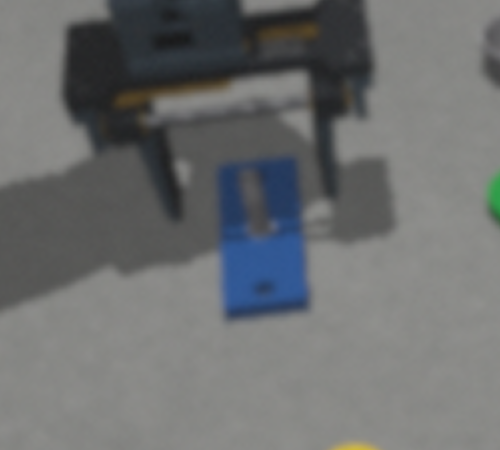

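```bash
python3 - <<'E'
from lib import *
f=grab_frame("side")
o=(4*proj(f,[[441,238,40]])[0]).astype(int)-[250,200]
T=np.array([442.6,237.3]); w=np.radians(85.8); ty=np.array([np.sin(w),-np.cos(w)])
for s in(-45.5,0,45.5): print(s,4*proj(f,[[*(T+s*ty),13.4]])[0]-o)
print('plate ctr z12',4*proj(f,[[441.4,238.3,12]])[0]-o)
big=cv2.resize(f["color"],None,fx=8,fy=8,interpolation=cv2.INTER_CUBIC)
u,v=(8*proj(f,[[441,238,20]])[0]).astype(int);big=cv2.convertScaleAbs(big,alpha=1.8)
cv2.imwrite("pics/side3.png",big[v-300:v+300,u-400:u+400])
E
```

```text
-45.5 [190.1200813  239.03788941]
0 [259.51139313 230.01926587]
45.5 [328.25859939 221.09700506]
plate ctr z12 [257.86877024 230.86625926]
```

View pics/side3.png

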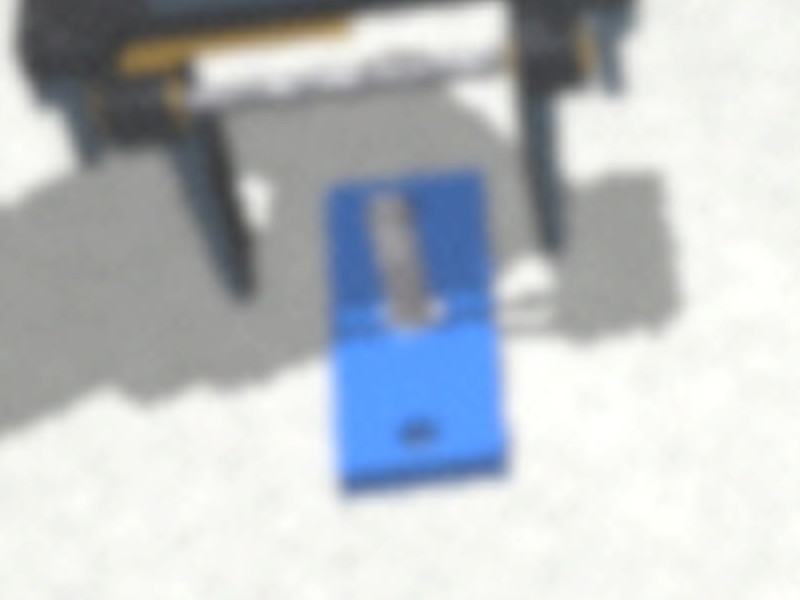

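```bash
python3 - <<'E'
from lib import *
f=grab_frame("top")
o=(3*proj(f,[[441,238,40]])[0]).astype(int)-[250,200]
for z in(12,100,120,180,220,260): print(z,3*proj(f,[[440,237.3,z]])[0]-o)
big=cv2.convertScaleAbs(cv2.resize(f["color"],None,fx=4,fy=4,interpolation=cv2.INTER_CUBIC),alpha=2)
u,v=(4*proj(f,[[441,238,40]])[0]).astype(int)
print(u-300,v-300)
for z in(13,79,100):print(z,4*proj(f,[[442.6,237.3,z]])[0]-[u-300,v-300])
cv2.imwrite("pics/top3.png",big[v-300:v+300,u-300:u+300])
E
```

```text
12 [258.25895249 197.83760828]
100 [235.75253484 209.70522689]
120 [229.99871006 212.73844447]
180 [211.02304467 222.73952229]
220 [196.72144643 230.27486292]
260 [180.84584907 238.63721102]
530 796
13 [310.03203744 293.11495742]
79 [288.02625731 304.41467151]
100 [280.33590727 308.36277778]
```

View pics/top3.png

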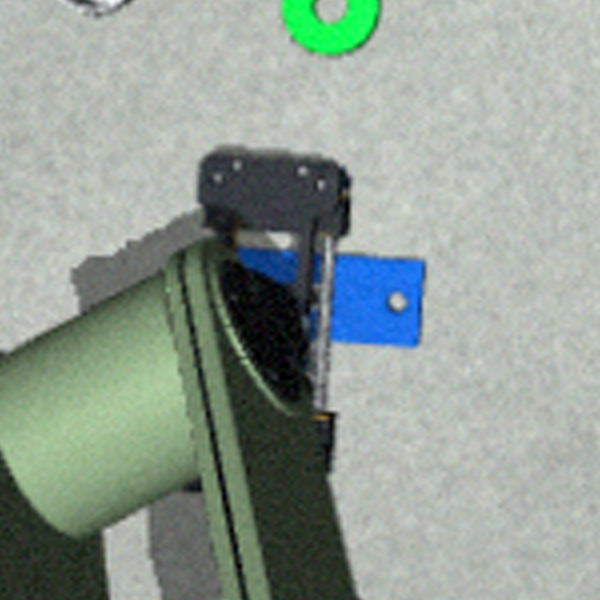

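drive_tool([
  {"claw":-1,"dx":0.05,"dy":-0.05,"dz":0.25,"yaw":0},
  {"claw":-1,"dx":0,"dy":0,"dz":0.2,"yaw":0},
  {"claw":-1,"dx":0,"dy":0,"dz":0,"yaw":0},
])

```text
time_s: 6.55
ee_pos: [443.8, 239.6, 6.9]
ee_rot: [179.2, -0.2, 85.8]
force: [0.3, 0.1, 0.4]
gripper_width: 91.4
```

```bash
python3 plan.py 441.4 238.3 4 85.6
```

```text
t 6.55 p [443.8 239.6   6.9] rot [179.2  -0.2  85.8] F [0.3 0.1 0.4] w 91.4
0 -0.07 -0.12 0.15 0.03
```

drive_tool([
  {"claw":-1,"dx":-0.05,"dy":-0.1,"dz":0.15,"yaw":0},
  {"claw":0.8,"dx":0,"dy":0,"dz":0,"yaw":0},
  {"claw":1,"dx":0,"dy":0,"dz":0,"yaw":0},
  {"claw":1,"dx":0,"dy":0,"dz":0,"yaw":0},
], grip_force=35)

```text
time_s: 7.05
ee_pos: [441.8, 238.8, 4.0]
ee_rot: [179.2, -0.2, 85.8]
force: [-0.4, -0.1, -1.0]
gripper_width: 63.9
```

```bash
python3 plan.py 441.4 238.3 4 85.6
```

```text
t 7.05 p [441.8 238.8   4. ] rot [179.2  -0.2  85.8] F [-0.4 -0.1 -1. ] w 63.9
0 -0.03 -0.02 0 0.03
```

drive_tool([
  {"claw":1,"dx":0,"dy":0,"dz":0,"yaw":0},
  {"claw":1,"dx":0,"dy":0,"dz":0,"yaw":0},
  {"claw":1,"dx":0,"dy":0,"dz":0,"yaw":0},
])

```text
time_s: 7.42
ee_pos: [442.0, 238.9, 4.1]
ee_rot: [179.2, -0.2, 85.8]
force: [0.4, 0.4, -0.5]
gripper_width: 34.4
```

drive_tool([
  {"claw":1,"dx":0,"dy":0,"dz":-0.5,"yaw":0},
  {"claw":1,"dx":0,"dy":0,"dz":-1,"yaw":0},
  {"claw":1,"dx":0,"dy":0,"dz":-1,"yaw":0},
  {"claw":1,"dx":0,"dy":0,"dz":-1,"yaw":0},
  {"claw":1,"dx":0,"dy":0,"dz":-1,"yaw":0},
])

```text
time_s: 8.05
ee_pos: [439.9, 238.3, 98.0]
ee_rot: [179.2, -0.1, 85.8]
force: [-0.3, 0.2, 0.2]
gripper_width: 0.8
```

```bash
python3 plan.py 483.3 -228.5 90 67.9;python3 - <<'E'
from lib import *
f=grab_frame("side"); big=cv2.resize(f["color"],None,fx=4,fy=4,interpolation=cv2.INTER_CUBIC)
u,v=(4*proj(f,[[441,238,60]])[0]).astype(int); v=max(v,200);u=max(u,250)
cv2.imwrite(f"pics/side4.png",big[v-200:v+250,u-250:u+250])
E
```

```text
t 8.05 p [439.9 238.3  98. ] rot [ 1.792e+02 -1.000e-01  8.580e+01] F [-0.3  0.2  0.2] w 0.8
0 -1 0.17 0.02 1
1 -1 0.33 0.02 1
2 -1 0.5 0.02 0.09
3 -1 0.52 0.02 -0
4 -1 0.52 0.02 -0
5 -1 0.52 0.02 -0
6 -1 0.52 0.02 -0
7 -1 0.52 0.02 -0
8 -1 0.52 0.02 -0
9 -1 0.52 0.02 -0
10 -1 0.52 0.02 -0
11 -1 0.52 0.02 -0
12 -1 0.52 0.02 -0
13 -1 0.52 0.02 -0
14 -1 0.52 0.02 -0
15 -1 0.52 0.02 -0
16 -1 0.52 0.02 -0
17 -1 0.51 0.02 -0
18 -1 0.52 0.01 -0
19 -1 0.51 0.02 -0
20 -0.98 0.51 0.01 -0
```

View pics/side4.png

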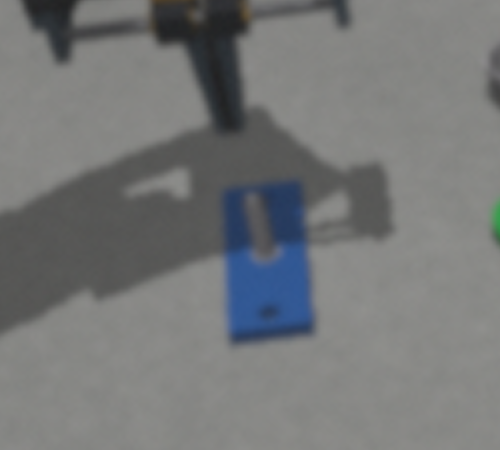

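```bash
python3 - <<'E'
from lib import *
f=grab_frame("side")
print(telemetry.state()["ee_pos"])
o=(4*proj(f,[[441,238,60]])[0]).astype(int)-[250,200]
for z in (60,79,98,117,136): print(z,4*proj(f,[[439.9,238.3,z]])[0]-o)
for y in (258,278): print(y,4*proj(f,[[439.9,y,98]])[0]-o)
g=grab_frame("top")
big=cv2.convertScaleAbs(cv2.resize(g["color"],None,fx=4,fy=4,interpolation=cv2.INTER_CUBIC),alpha=2)
u,v=(4*proj(g,[[441,238,98]])[0]).astype(int)
for z in (98,117,136): print(z,4*proj(g,[[439.9,238.3,z]])[0]-[u-300,v-300])
cv2.imwrite("pics/top5.png",big[v-300:v+300,u-300:u+300])
E
```

```text
[441.60064373 239.2279157   99.32300285]
60 [248.27908138 200.96519731]
79 [243.15397144 178.37055991]
98 [237.88098372 155.11290846]
117 [232.45377055 131.16324829]
136 [226.86562555 106.4909099 ]
258 [234.55499246 135.48665787]
278 [231.26798499 116.07966731]
98 [300.34824857 302.72709193]
117 [293.06395578 306.55096135]
136 [285.45379838 310.54548872]
```

View pics/top5.png

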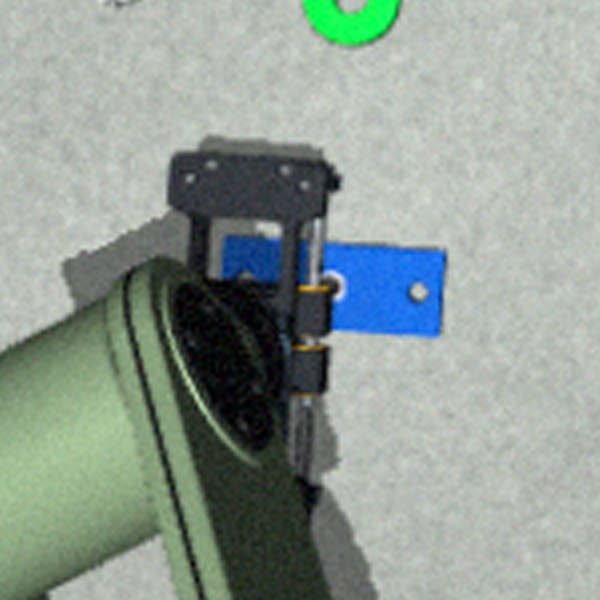

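drive_tool([
  {"claw":-0.8,"dx":0,"dy":0,"dz":0,"yaw":0},
  {"claw":-0.8,"dx":0,"dy":0,"dz":0,"yaw":0},
  {"claw":-0.8,"dx":0,"dy":0,"dz":0,"yaw":0},
  {"claw":-0.8,"dx":0,"dy":0,"dz":0,"yaw":0},
  {"claw":-0.8,"dx":0,"dy":0,"dz":0,"yaw":0},
])

```text
time_s: 8.82
ee_pos: [438.8, 237.8, 95.2]
ee_rot: [179.4, -0.0, 85.8]
force: [-0.1, 0.2, 0.9]
gripper_width: 47.5
```

drive_tool([
  {"claw":-0.8,"dx":0,"dy":0,"dz":1,"yaw":0},
  {"claw":-0.8,"dx":0,"dy":0,"dz":1,"yaw":0},
  {"claw":-0.8,"dx":0,"dy":0,"dz":1,"yaw":0},
  {"claw":-0.8,"dx":0,"dy":0,"dz":1,"yaw":0},
  {"claw":-0.8,"dx":0,"dy":0,"dz":0.8,"yaw":0},
])

```text
time_s: 9.45
ee_pos: [441.9, 238.8, -2.1]
ee_rot: [179.2, -0.2, 85.8]
force: [0.4, -0.1, 0.3]
gripper_width: 82.3
```

```bash
python3 plan.py 441.4 238.3 -14 85.6
```

```text
t 9.45 p [441.9 238.8  -2.1] rot [179.2  -0.2  85.8] F [ 0.4 -0.1  0.3] w 82.3
0 -0.03 -0.02 0.6 0.03
```

drive_tool([
  {"claw":-0.8,"dx":0,"dy":-0.05,"dz":0.3,"yaw":0},
  {"claw":-0.8,"dx":0,"dy":0,"dz":0.2,"yaw":0},
  {"claw":-0.8,"dx":0,"dy":0,"dz":0.1,"yaw":0},
])

```text
time_s: 9.82
ee_pos: [441.0, 238.9, -14.8]
ee_rot: [179.2, -0.2, 85.8]
force: [0.3, -0.5, 0.3]
gripper_width: 82.0
```

```bash
python3 plan.py 441.4 238.3 -16 85.6; python3 - <<'E'
from lib import *
f=grab_frame("side"); big=cv2.convertScaleAbs(cv2.resize(f["color"],None,fx=8,fy=8,interpolation=cv2.INTER_CUBIC),alpha=1.5)
u,v=(8*proj(f,[[441,238,20]])[0]).astype(int)
cv2.imwrite("pics/side6.png",big[v-300:v+300,u-400:u+400])
E
```

```text
t 9.82 p [441.  238.9 -14.8] rot [179.2  -0.2  85.8] F [ 0.3 -0.5  0.3] w 82.0
0 -0.03 0.02 0.06 0.03
```

View pics/side6.png

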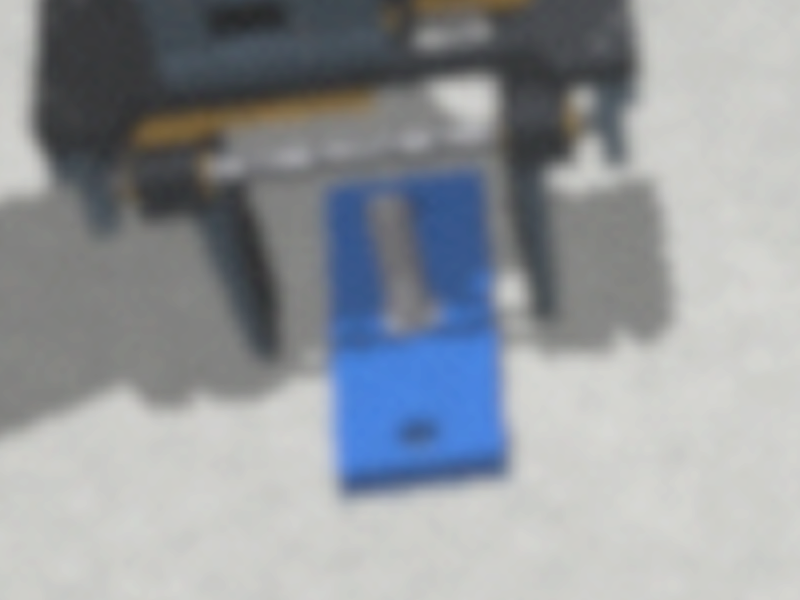

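drive_tool([
  {"claw":1,"dx":-0.03,"dy":0,"dz":0.05,"yaw":0},
  {"claw":1,"dx":0,"dy":0,"dz":0,"yaw":0},
  {"claw":1,"dx":0,"dy":0,"dz":0,"yaw":0},
  {"claw":1,"dx":0,"dy":0,"dz":0,"yaw":0},
], grip_force=35)

```text
time_s: 10.38
ee_pos: [441.7, 238.6, -14.9]
ee_rot: [179.1, -0.2, 85.8]
force: [0.7, 0.2, -0.5]
gripper_width: 45.1
```

drive_tool([
  {"claw":1,"dx":0,"dy":0,"dz":0,"yaw":0},
])

```text
time_s: 10.5
ee_pos: [441.7, 238.7, -14.9]
ee_rot: [179.1, -0.2, 85.8]
force: [0.2, 0.9, 0.0]
gripper_width: 35.2
```

```bash
python3 - <<'E'
from lib import *
s=telemetry.state();print(s["gripper_width"],s["ee_pos"],s["qpos"])
f=grab_frame("side"); big=cv2.convertScaleAbs(cv2.resize(f["color"],None,fx=8,fy=8,interpolation=cv2.INTER_CUBIC),alpha=1.5)
u,v=(8*proj(f,[[441,238,20]])[0]).astype(int)
cv2.imwrite("pics/side7.png",big[v-300:v+300,u-400:u+400])
for z in (0,4,12,20,30,40):print(z,8*proj(f,[[441,238,z]])[0]-[u-400,v-300])
E
```

```text
35.16938076346106 [441.72360811 238.67349954 -14.85865073] [ 27.27769605  23.77469218 114.70612247  -0.43350468  40.60738208
  31.762289  ]
0 [410.5103904  344.53794549]
4 [408.56391201 335.92713789]
12 [404.63755204 318.55542302]
20 [400.66602605 300.98070359]
30 [395.63693114 278.72146769]
40 [390.53452271 256.13249992]
```

View pics/side7.png

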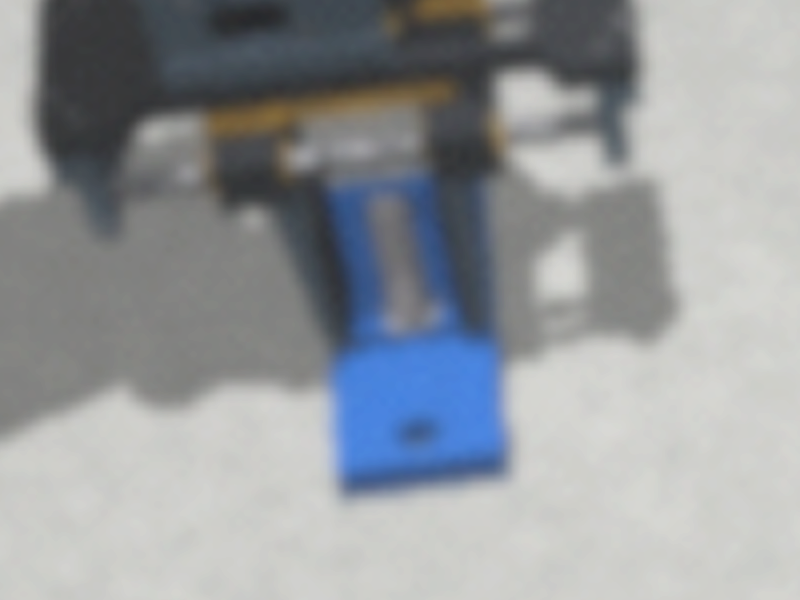

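drive_tool([
  {"claw":-0.8,"dx":0,"dy":0,"dz":-0.1,"yaw":0},
  {"claw":-0.8,"dx":0,"dy":0,"dz":0,"yaw":0},
  {"claw":-0.8,"dx":0,"dy":0,"dz":0,"yaw":0},
  {"claw":-0.8,"dx":0,"dy":0,"dz":0,"yaw":0},
  {"claw":-0.8,"dx":0,"dy":0,"dz":0,"yaw":0},
])

```text
time_s: 11.18
ee_pos: [441.6, 238.6, -12.8]
ee_rot: [179.1, -0.2, 85.8]
force: [0.1, -0.2, 0.3]
gripper_width: 78.3
```

drive_tool([
  {"claw":-0.8,"dx":0,"dy":0,"dz":0.3,"yaw":0},
  {"claw":-0.8,"dx":0,"dy":0,"dz":0.2,"yaw":0},
  {"claw":-0.8,"dx":0,"dy":0,"dz":0.1,"yaw":0},
])

```text
time_s: 11.55
ee_pos: [441.8, 238.6, -25.6]
ee_rot: [179.1, -0.2, 85.8]
force: [1.0, 0.7, 0.1]
gripper_width: 82.2
```

```bash
python3 plan.py 441.4 238.3 -28 85.6; python3 - <<'E'
from lib import *
f=grab_frame("side"); big=cv2.convertScaleAbs(cv2.resize(f["color"],None,fx=8,fy=8,interpolation=cv2.INTER_CUBIC),alpha=1.5)
u,v=(8*proj(f,[[441,238,20]])[0]).astype(int)
cv2.imwrite("pics/side8.png",big[v-300:v+300,u-400:u+400])
E
```

```text
t 11.55 p [441.8 238.6 -25.6] rot [179.1  -0.2  85.8] F [1.  0.7 0.1] w 82.2
0 -0.02 -0.02 0.12 0.03
```

View pics/side8.png

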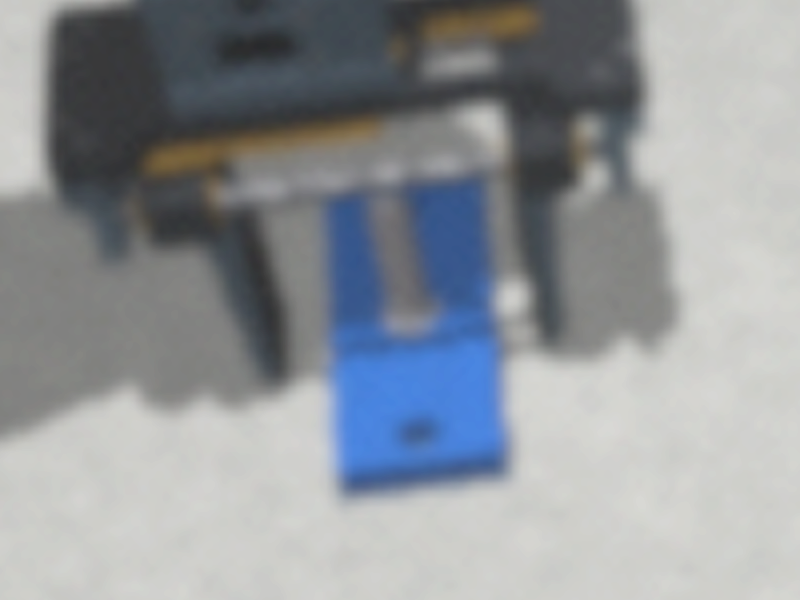

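drive_tool([
  {"claw":-0.8,"dx":0,"dy":0,"dz":0.1,"yaw":0},
  {"claw":1,"dx":0,"dy":0,"dz":0,"yaw":0},
  {"claw":1,"dx":0,"dy":0,"dz":0,"yaw":0},
  {"claw":1,"dx":0,"dy":0,"dz":0,"yaw":0},
  {"claw":1,"dx":0,"dy":0,"dz":0,"yaw":0},
], grip_force=35)

```text
time_s: 12.22
ee_pos: [441.9, 238.7, -27.9]
ee_rot: [179.1, -0.2, 85.8]
force: [0.1, 0.0, -0.8]
gripper_width: 54.1
```

drive_tool([
  {"claw":1,"dx":0,"dy":0,"dz":0,"yaw":0},
])

```text
time_s: 12.35
ee_pos: [441.9, 238.7, -27.9]
ee_rot: [179.1, -0.2, 85.8]
force: [0.4, -0.1, -1.4]
gripper_width: 53.6
```

drive_tool([
  {"claw":1,"dx":0,"dy":0,"dz":-0.5,"yaw":0},
  {"claw":1,"dx":0,"dy":0,"dz":-1,"yaw":0},
  {"claw":1,"dx":0,"dy":0,"dz":-1,"yaw":0},
  {"claw":1,"dx":0,"dy":0,"dz":-1,"yaw":0},
  {"claw":1,"dx":0,"dy":0,"dz":-1,"yaw":0},
], grip_force=45)

```text
time_s: 12.98
ee_pos: [436.6, 236.5, 63.3]
ee_rot: [179.6, 0.1, 85.8]
force: [0.8, -0.3, -3.4]
gripper_width: 53.5
```

```bash
python3 plan.py 483.3 -228.5 50 67.9; python3 - <<'E'
from lib import *
f=grab_frame("side"); big=cv2.convertScaleAbs(cv2.resize(f["color"],None,fx=6,fy=6,interpolation=cv2.INTER_CUBIC),alpha=1.5)
u,v=(6*proj(f,[[441,238,80]])[0]).astype(int)
cv2.imwrite("pics/side9.png",big[v-250:v+300,u-300:u+300])
E
```

```text
t 12.97 p [436.6 236.5  63.3] rot [1.796e+02 1.000e-01 8.580e+01] F [ 0.8 -0.3 -3.4] w 53.5
0 -1 0.17 0.03 1
1 -1 0.33 0.03 1
2 -1 0.51 0.03 0.09
3 -1 0.53 0.03 -0
4 -1 0.53 0.03 -0
5 -1 0.53 0.03 -0
6 -1 0.53 0.03 -0
7 -1 0.53 0.03 -0
8 -1 0.53 0.03 -0
9 -1 0.53 0.03 -0
10 -1 0.53 0.03 -0
11 -1 0.53 0.03 -0
12 -1 0.53 0.03 -0
13 -1 0.53 0.04 -0
14 -1 0.53 0.03 -0
15 -1 0.53 0.04 -0
16 -1 0.53 0.03 -0
17 -1 0.53 0.04 -0
18 -1 0.52 0.03 -0
19 -1 0.53 0.04 -0
20 -0.84 0.44 0.03 -0
```

View pics/side9.png

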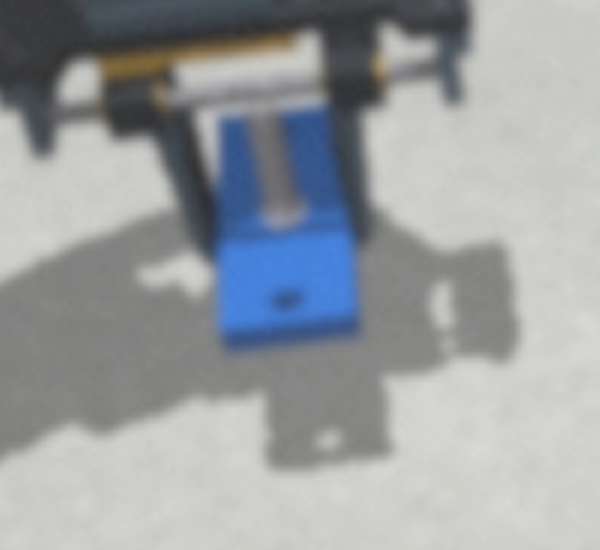

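drive_tool([
  {"claw":1,"dx":-0.6,"dy":0.1,"dz":0,"yaw":0.5},
  {"claw":1,"dx":-1,"dy":0.25,"dz":0,"yaw":1},
  {"claw":1,"dx":-1,"dy":0.5,"dz":0,"yaw":0.6},
  {"claw":1,"dx":-1,"dy":0.55,"dz":0,"yaw":0},
  {"claw":1,"dx":-1,"dy":0.55,"dz":0,"yaw":0},
])

```text
time_s: 13.65
ee_pos: [448.0, 135.4, 65.6]
ee_rot: [179.5, -0.3, 67.4]
force: [0.3, -0.4, -3.4]
gripper_width: 53.4
```

drive_tool([
  {"claw":1,"dx":-1,"dy":0.55,"dz":0,"yaw":0},
  {"claw":1,"dx":-1,"dy":0.55,"dz":0,"yaw":0},
  {"claw":1,"dx":-1,"dy":0.55,"dz":0,"yaw":0},
  {"claw":1,"dx":-1,"dy":0.55,"dz":0,"yaw":0},
  {"claw":1,"dx":-1,"dy":0.55,"dz":0,"yaw":0},
])

```text
time_s: 14.28
ee_pos: [457.3, 17.8, 64.1]
ee_rot: [179.7, -0.1, 67.4]
force: [-0.1, 0.7, -3.7]
gripper_width: 53.7
```

drive_tool([
  {"claw":1,"dx":-1,"dy":0.5,"dz":0,"yaw":0},
  {"claw":1,"dx":-1,"dy":0.5,"dz":0,"yaw":0},
  {"claw":1,"dx":-1,"dy":0.5,"dz":0,"yaw":0},
  {"claw":1,"dx":-1,"dy":0.5,"dz":0,"yaw":0},
  {"claw":1,"dx":-1,"dy":0.5,"dz":0,"yaw":0},
])

```text
time_s: 14.9
ee_pos: [462.1, -97.1, 62.5]
ee_rot: [179.9, -0.1, 67.4]
force: [0.5, 0.6, -3.5]
gripper_width: 53.3
```

```bash
python3 plan.py 483.5 -228.5 50 67.9
```

```text
t 14.9 p [462.1 -97.1  62.5] rot [ 1.799e+02 -1.000e-01  6.740e+01] F [ 0.5  0.6 -3.5] w 53.3
0 -1 0.62 0.11 -0.06
1 -1 0.61 0.11 -0
2 -1 0.61 0.11 -0
3 -1 0.61 0.11 -0
4 -1 0.61 0.11 -0
5 -0.68 0.41 0.07 -0
```

drive_tool([
  {"claw":1,"dx":-1,"dy":0.6,"dz":0,"yaw":-0.05},
  {"claw":1,"dx":-1,"dy":0.6,"dz":0,"yaw":0},
  {"claw":1,"dx":-1,"dy":0.6,"dz":0,"yaw":0},
  {"claw":1,"dx":-1,"dy":0.6,"dz":0,"yaw":0},
  {"claw":1,"dx":-1,"dy":0.6,"dz":0,"yaw":0},
])

```text
time_s: 15.52
ee_pos: [476.9, -215.1, 60.3]
ee_rot: [-179.7, -0.1, 67.8]
force: [-0.4, 0.9, -3.2]
gripper_width: 53.5
```

drive_tool([
  {"claw":1,"dx":-0.6,"dy":0.4,"dz":0,"yaw":0},
  {"claw":1,"dx":0,"dy":0,"dz":0,"yaw":0},
])

```text
time_s: 15.78
ee_pos: [479.3, -230.4, 59.5]
ee_rot: [-179.7, -0.1, 67.7]
force: [0.2, -0.2, -3.8]
gripper_width: 53.4
```

```bash
python3 plan.py 483.5 -228.5 50 67.9; python3 - <<'E'
from lib import *
for n in("top","side"):
    f=grab_frame(n); big=cv2.convertScaleAbs(cv2.resize(f["color"],None,fx=5,fy=5,interpolation=cv2.INTER_CUBIC),alpha=2 if n=="top" else 1.3)
    u,v=(5*proj(f,[[483,-228,40]])[0]).astype(int)
    v0=min(max(v-280,0),2100-560);print(n,u-350,v0)
    cv2.imwrite(f"pics/{n}10.png",big[v0:v0+560,u-350:u+350])
E
```

```text
t 15.78 p [ 479.3 -230.4   59.5] rot [-1.797e+02 -1.000e-01  6.770e+01] F [ 0.2 -0.2 -3.8] w 53.4
0 0.17 0.16 0.48 -0.03
top 1640 995
side 915 1365
```

View pics/side10.png

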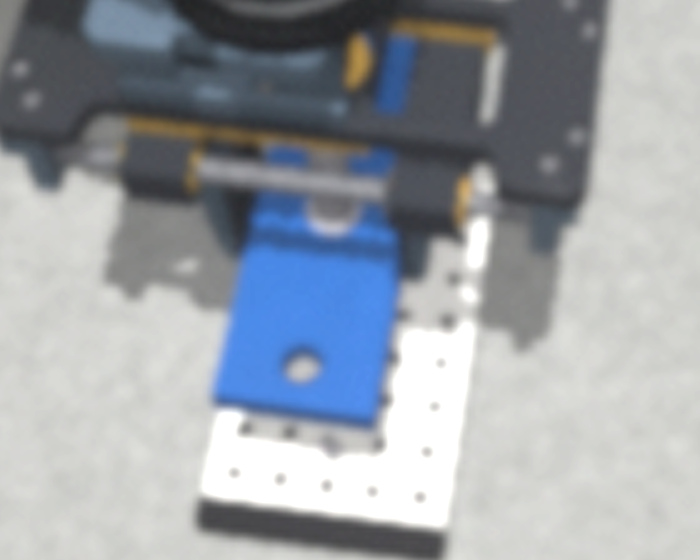

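View pics/top10.png

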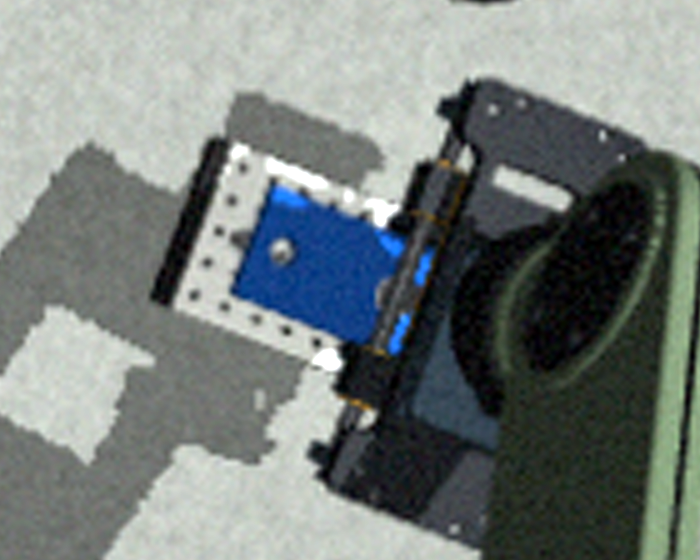

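drive_tool([
  {"claw":1,"dx":0.15,"dy":0.15,"dz":0.7,"yaw":-0.03},
  {"claw":1,"dx":0,"dy":0,"dz":0.7,"yaw":0},
  {"claw":1,"dx":0,"dy":0,"dz":0.7,"yaw":0},
  {"claw":1,"dx":0,"dy":0,"dz":0,"yaw":0},
])

```text
time_s: 16.38
ee_pos: [481.6, -224.6, 13.6]
ee_rot: [-179.4, -0.2, 68.2]
force: [1.2, -0.4, -4.0]
gripper_width: 53.7
```

```bash
python3 plan.py 483.5 -228.5 14 67.9; python3 - <<'E'
from lib import *
for n in("top","side"):
    f=grab_frame(n); big=cv2.convertScaleAbs(cv2.resize(f["color"],None,fx=6,fy=6,interpolation=cv2.INTER_CUBIC),alpha=2 if n=="top" else 1.1)
    u,v=(6*proj(f,[[483,-228,40]])[0]).astype(int)
    v0=min(max(v-300,0),2520-600);print(n,u-400,v0)
    cv2.imwrite(f"pics/{n}11.png",big[v0:v0+600,u-400:u+400])
E
```

```text
t 16.38 p [ 481.6 -224.6   13.6] rot [-179.4   -0.2   68.2] F [ 1.2 -0.4 -4. ] w 53.7
0 -0.15 0.16 -0.02 0.03
top 1988 1230
side 1118 1674
```

View pics/side11.png

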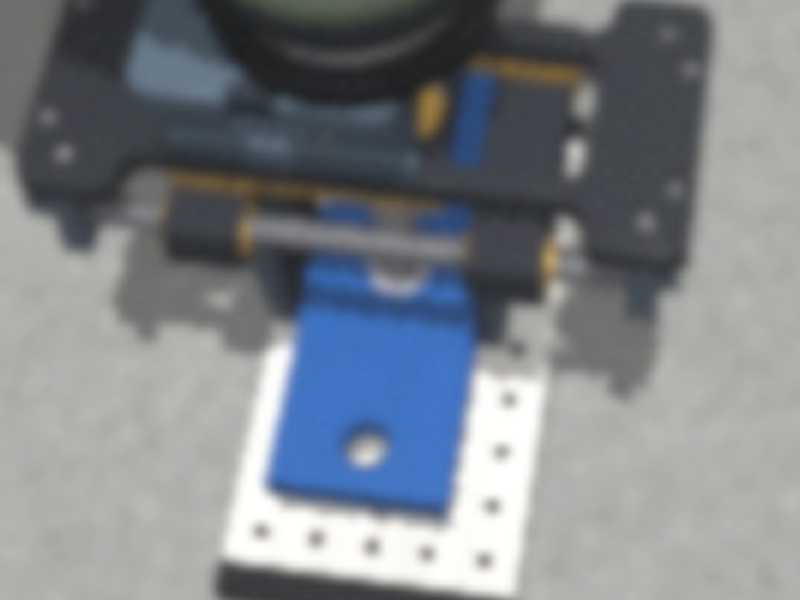

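View pics/top11.png

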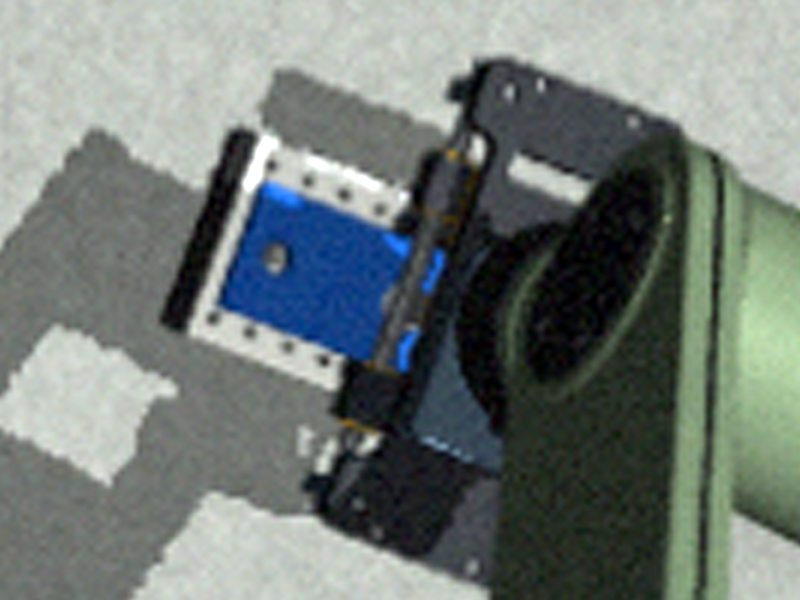

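```bash
python3 - <<'E'
from lib import *
fs={n:grab_frame(n) for n in("top","side")}
P={'A':[504,-177.6],'B':[462.6,-279.6]}
t,s=fs["top"],fs["side"]
h=lambda x,y,ox,oy,k:[(x+ox+.5)/k-.5,(y+oy+.5)/k-.5]
print('top pinA mid', cast(t,[h(103,437,1400,550,4)],22)[0],'B',cast(t,[h(266,502,1400,550,4)],22)[0])
print('side pinA mid',cast(s,[h(189,127,850,1100,4)],22)[0],'B',cast(s,[h(147,350,850,1100,4)],22)[0])
zt=53.5
print('hole top',cast(t,[h(275,257,1988,1230,6)],zt)[0],'hole side',cast(s,[h(366,446,1118,1674,6)],zt)[0])
for n,f in fs.items():
    m=cv2.inRange(cv2.cvtColor(f["color"],cv2.COLOR_BGR2HSV),*map(np.array,R['blue']))
    cs,_=cv2.findContours(m,cv2.RETR_EXTERNAL,cv2.CHAIN_APPROX_NONE)
    c0=proj(f,[[483,-228,zt]])[0]
    for k in cs:
        if cv2.contourArea(k)>150 and np.linalg.norm(k.reshape(-1,2).mean(0)-c0)<50:
            mm=np.zeros_like(m);cv2.drawContours(mm,[k],-1,255,-1)
            nn,l,st,cen=cv2.connectedComponentsWithStats(mm&~m)
            for i in range(1,nn):
                if st[i,4]>4: print(n,cen[i].round(1),st[i,4],cast(f,[cen[i]],zt)[0].round(1))
E
```

```text
top pinA mid [ 504.20142188 -176.50516688   22.        ] B [ 462.5478283  -278.21831787   22.        ]
side pinA mid [ 504.87997332 -176.92822728   22.        ] B [ 463.58234902 -278.88013158   22.        ]
hole top [ 502.77837064 -172.40919656   53.5       ] hole side [ 463.51593158 -274.0686468    53.5       ]
top [377.7 246.9] 18 [ 504.  -174.7   53.5]
side [247.5 353.4] 31 [ 464.2 -275.2   53.5]
```

drive_tool([
  {"claw":1,"dx":-0.15,"dy":0.1,"dz":0,"yaw":0.03},
  {"claw":1,"dx":0,"dy":0,"dz":0.2,"yaw":0},
  {"claw":1,"dx":0,"dy":0,"dz":0,"yaw":0},
])

```text
time_s: 16.95
ee_pos: [484.9, -230.1, 12.6]
ee_rot: [-179.9, -0.1, 67.8]
force: [-0.6, -0.2, -3.2]
gripper_width: 53.4
```

```bash
python3 plan.py 482.6 -228.2 9 67.9; python3 - <<'E'
from lib import *
z=telemetry.state()["ee_pos"][2]
for n in("top","side"):
    f=grab_frame(n); big=cv2.convertScaleAbs(cv2.resize(f["color"],None,fx=8,fy=8,interpolation=cv2.INTER_CUBIC),alpha=2 if n=="top" else 1.1)
    q=[504.4,-177] if n=="top" else [462.9,-279]
    zt=z+27.9+12
    u,v=(8*proj(f,[[*q,zt]])[0]).astype(int)
    print(n,'pin tip(32) at',8*proj(f,[[*q,32]])[0]-[u-200,v-200], 'pin12',8*proj(f,[[*q,12]])[0]-[u-200,v-200],zt)
    cv2.imwrite(f"pics/{n}12.png",big[v-200:min(v+200,3360),u-200:u+200])
E
```

```text
t 16.95 p [ 484.9 -230.1   12.6] rot [-1.799e+02 -1.000e-01  6.780e+01] F [-0.6 -0.2 -3.2] w 53.4
0 0.04 -0.14 0.18 -0.01
top pin tip(32) at [184.15743762 198.40409197] pin12 [169.13003492 196.303223  ] 52.487139768209204
side pin tip(32) at [207.63618827 235.08029303] pin12 [214.51384371 267.17271971] 52.487139768209204
```

View pics/side12.png

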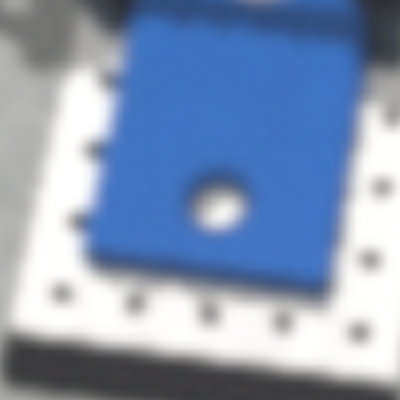

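View pics/top12.png

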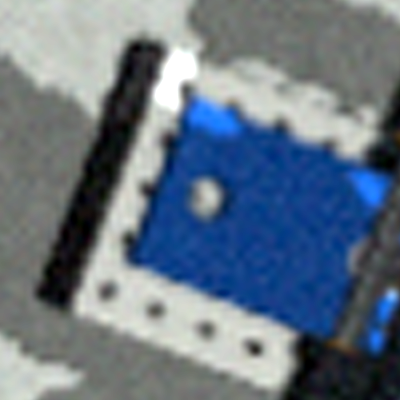

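```bash
cat > hole.py <<'E'
from lib import *
s=telemetry.state(); z=s["ee_pos"][2]; zt=z+27.9+12
print(s["time_s"],s["ee_pos"].round(1),s["ee_rot"].round(2),s["force"].round(1),zt.round(1))
H={}
for n,q in(("top",[504.4,-177]),("side",[462.9,-279])):
    f=grab_frame(n); big=cv2.resize(f["color"],None,fx=4,fy=4,interpolation=cv2.INTER_CUBIC)
    m=cv2.inRange(cv2.cvtColor(big,cv2.COLOR_BGR2HSV),np.array((100,110,40)),np.array((130,255,255)))
    c0=proj(f,[[*q,zt]])[0]; w=np.zeros_like(m); cv2.circle(w,tuple((4*c0).astype(int)),30,255,-1)
    nn,l,st,cen=cv2.connectedComponentsWithStats(~m&w)
    for i in range(1,nn):
        if 100<st[i,4]<1200:
            c=(cen[i]+.5)/4-.5; X=cast(f,[c],zt)[0]; H[n]=X[:2]; print(n,st[i],X.round(1))
if len(H)==2:
    d=H["top"]-H["side"]; c=(H["top"]+H["side"])/2; print('ctr',c.round(1),'len',np.linalg.norm(d).round(1),'ang',np.degrees(np.arctan2(d[1],d[0])).round(1),'minus tool',(c-s["ee_pos"][:2]).round(1))
E
python3 hole.py
```

```text
17.05 [ 485.2 -230.2   12.8] [-1.7989e+02 -1.3000e-01  6.7850e+01] [-0.6 -0.8 -3.5] 52.7
top [1484  959   18   35  194] [ 512.  -161.9   52.7]
top [1509  975   19   20  287] [ 506.6 -178.2   52.7]
side [ 983 1414   30   26  615] [ 465.9 -280.4   52.7]
ctr [ 486.3 -229.3] len 110.0 ang 68.3 minus tool [1.1 0.9]
```

drive_tool([
  {"claw":1,"dx":0,"dy":-0.14,"dz":0,"yaw":0},
  {"claw":1,"dx":0,"dy":0,"dz":0,"yaw":0},
])

```text
time_s: 17.4
ee_pos: [482.3, -228.9, 12.9]
ee_rot: [-179.9, -0.1, 67.9]
force: [0.1, -0.4, -3.4]
gripper_width: 53.6
```

```bash
python3 hole.py
```

```text
17.4 [ 482.3 -228.9   12.9] [-1.7988e+02 -1.3000e-01  6.7850e+01] [ 0.1 -0.4 -3.4] 52.8
top [1484  960   17   34  197] [ 512.  -161.9   52.8]
top [1507  980   18   20  275] [ 503.8 -176.8   52.8]
side [ 977 1413   30   26  595] [ 463.5 -279.2   52.8]
ctr [ 483.6 -228. ] len 110.0 ang 68.5 minus tool [1.4 0.9]
```

drive_tool([
  {"claw":1,"dx":0,"dy":0,"dz":0.3,"yaw":0},
  {"claw":1,"dx":0,"dy":0,"dz":0.3,"yaw":0},
  {"claw":1,"dx":0,"dy":0,"dz":0,"yaw":0},
])

```text
time_s: 17.88
ee_pos: [482.6, -229.0, -0.1]
ee_rot: [-179.9, -0.1, 67.9]
force: [-0.2, -0.7, -4.5]
gripper_width: 53.2
```

```bash
python3 hole.py
```

```text
17.875 [ 4.826e+02 -2.290e+02 -1.000e-01] [-1.799e+02 -1.300e-01  6.786e+01] [-0.2 -0.7 -4.5] 39.8
top [1479  961   15   36  180] [ 510.8 -161.2   39.8]
top [1503  979   16   19  231] [ 503.9 -176.9   39.8]
side [ 979 1423   31   25  594] [ 463.8 -278.8   39.8]
ctr [ 483.8 -227.8] len 109.5 ang 68.5 minus tool [1.3 1.1]
```

drive_tool([
  {"claw":1,"dx":0,"dy":0,"dz":0.25,"yaw":0},
  {"claw":1,"dx":0,"dy":0,"dz":0.25,"yaw":0},
  {"claw":1,"dx":0,"dy":0,"dz":0.1,"yaw":0},
])

```text
time_s: 18.35
ee_pos: [483.2, -229.3, -12.1]
ee_rot: [-180.0, -0.1, 67.9]
force: [0.3, 0.3, -3.6]
gripper_width: 53.7
```

```bash
python3 hole.py
```

```text
18.35 [ 483.2 -229.3  -12.1] [-1.7999e+02 -1.2000e-01  6.7860e+01] [ 0.3  0.3 -3.6] 27.8
top [1474  960   18   36  215] [ 511.8 -161.4   27.8]
top [1499  978   17   18  225] [ 504.7 -177.6   27.8]
side [ 983 1434   30   24  551] [ 464.  -278.9   27.8]
ctr [ 484.3 -228.3] len 109.2 ang 68.1 minus tool [1.1 1.1]
```

drive_tool([
  {"claw":1,"dx":0,"dy":0,"dz":0.15,"yaw":0},
  {"claw":1,"dx":0,"dy":0,"dz":0.1,"yaw":0},
])

```text
time_s: 18.7
ee_pos: [483.3, -229.5, -15.7]
ee_rot: [180.0, -0.1, 67.9]
force: [-6.8, 2.7, 18.2]
gripper_width: 53.5
```

drive_tool([
  {"claw":-0.8,"dx":0,"dy":0,"dz":0,"yaw":0},
  {"claw":-0.8,"dx":0,"dy":0,"dz":0,"yaw":0},
  {"claw":-0.8,"dx":0,"dy":0,"dz":0,"yaw":0},
  {"claw":-0.8,"dx":0,"dy":0,"dz":0,"yaw":0},
])

```text
time_s: 19.2
ee_pos: [485.2, -230.3, -14.1]
ee_rot: [179.7, -0.1, 67.8]
force: [-0.1, 0.0, 0.4]
gripper_width: 82.0
```

drive_tool([
  {"claw":-0.8,"dx":0,"dy":0,"dz":-1,"yaw":0},
  {"claw":-0.8,"dx":0,"dy":0,"dz":-1,"yaw":0},
  {"claw":-0.8,"dx":0,"dy":0,"dz":-1,"yaw":0},
  {"claw":-0.8,"dx":0,"dy":0,"dz":-1,"yaw":0},
  {"claw":-0.8,"dx":0,"dy":0,"dz":-1,"yaw":0},
])

```text
time_s: 19.82
ee_pos: [483.3, -229.5, 86.4]
ee_rot: [-180.0, -0.1, 67.8]
force: [-0.2, -0.3, 0.8]
gripper_width: 82.0
```

```bash
python3 plan.py 623.5 224.5 82 40;  python3 - <<'E'
from lib import *
for n in("top","side"):
    f=grab_frame(n); big=cv2.convertScaleAbs(cv2.resize(f["color"],None,fx=5,fy=5,interpolation=cv2.INTER_CUBIC),alpha=2 if n=="top" else 1.1)
    u,v=(5*proj(f,[[483,-228,40]])[0]).astype(int)
    v0=min(max(v-280,0),2100-560)
    cv2.imwrite(f"pics/{n}13.png",big[v0:v0+560,u-350:u+350])
E
```

```text
t 19.82 p [ 483.3 -229.5   86.4] rot [-1.80e+02 -1.00e-01  6.78e+01] F [-0.2 -0.3  0.8] w 82.0
0 1 -0.09 0.01 1
1 1 -0.24 0.01 1
2 1 -0.41 0.01 1
3 1 -0.6 0.01 0.24
4 1 -0.64 0.01 0
5 1 -0.65 0.01 0
6 1 -0.64 0.01 0
7 1 -0.65 0.01 0
8 1 -0.64 0.01 0
9 1 -0.65 0.01 0
10 1 -0.64 0.01 0
11 1 -0.65 0.01 0
12 1 -0.64 0.01 0
13 1 -0.65 0.01 0
14 1 -0.64 0.01 0
15 1 -0.65 0.01 0
16 1 -0.64 0.01 0
17 1 -0.65 0.01 0
18 1 -0.64 0.02 0
19 1 -0.65 0.01 0
20 0.37 -0.24 0.01 0
```

View pics/side13.png

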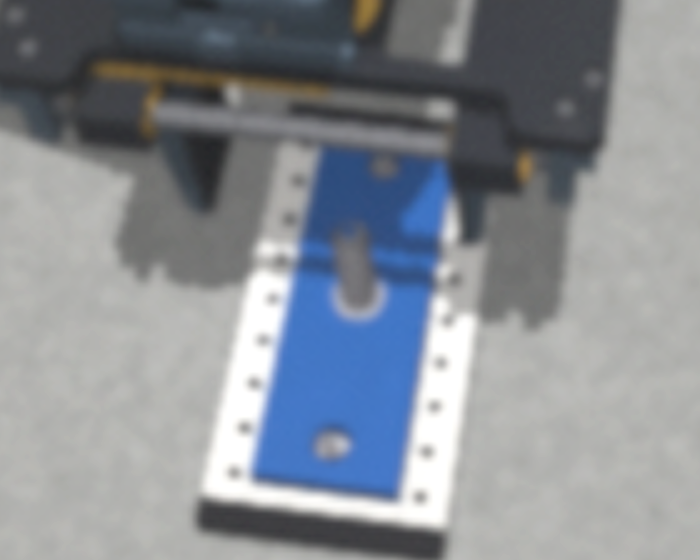

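```bash
python3 plan.py 623.5 224.5 60 67.9|tail -5
```

```text
19 1 -0.09 0.06 0
20 1 -0.09 0.05 0
21 1 -0.09 0.06 0
22 1 -0.09 0.05 0
23 0.68 -0.06 0.04 0
```

drive_tool([
  {"claw":-1,"dx":1,"dy":-0.1,"dz":0,"yaw":0},
  {"claw":-1,"dx":1,"dy":-0.1,"dz":0,"yaw":0},
  {"claw":-1,"dx":1,"dy":-0.1,"dz":0,"yaw":0},
  {"claw":-1,"dx":1,"dy":-0.1,"dz":0,"yaw":0},
  {"claw":-1,"dx":1,"dy":-0.1,"dz":0,"yaw":0},
])

```text
time_s: 20.55
ee_pos: [511.7, -125.9, 82.7]
ee_rot: [-179.7, -0.2, 67.7]
force: [0.3, 0.5, 0.7]
gripper_width: 91.0
```

drive_tool([
  {"claw":-1,"dx":1,"dy":-0.1,"dz":0,"yaw":0},
  {"claw":-1,"dx":1,"dy":-0.1,"dz":0,"yaw":0},
  {"claw":-1,"dx":1,"dy":-0.1,"dz":0,"yaw":0},
  {"claw":-1,"dx":1,"dy":-0.1,"dz":0,"yaw":0},
  {"claw":-1,"dx":1,"dy":-0.1,"dz":0,"yaw":0},
])

```text
time_s: 21.18
ee_pos: [536.7, -18.8, 76.6]
ee_rot: [-179.0, -0.2, 67.9]
force: [0.7, 0.4, 0.4]
gripper_width: 91.4
```

drive_tool([
  {"claw":-1,"dx":1,"dy":-0.1,"dz":0,"yaw":0},
  {"claw":-1,"dx":1,"dy":-0.1,"dz":0,"yaw":0},
  {"claw":-1,"dx":1,"dy":-0.1,"dz":0,"yaw":0},
  {"claw":-1,"dx":1,"dy":-0.1,"dz":0,"yaw":0},
  {"claw":-1,"dx":1,"dy":-0.1,"dz":0,"yaw":0},
])

```text
time_s: 21.8
ee_pos: [560.9, 87.4, 71.1]
ee_rot: [-178.4, 0.0, 68.1]
force: [0.7, -0.2, 0.2]
gripper_width: 91.2
```

drive_tool([
  {"claw":-1,"dx":1,"dy":-0.1,"dz":0.2,"yaw":0},
  {"claw":-1,"dx":1,"dy":-0.1,"dz":0.2,"yaw":0},
  {"claw":-1,"dx":1,"dy":-0.1,"dz":0.2,"yaw":0},
  {"claw":-1,"dx":1,"dy":-0.1,"dz":0.2,"yaw":0},
  {"claw":-1,"dx":1,"dy":-0.1,"dz":0.2,"yaw":0},
])

```text
time_s: 22.42
ee_pos: [590.1, 191.2, 49.5]
ee_rot: [-178.4, 0.0, 68.1]
force: [0.6, 0.3, 0.7]
gripper_width: 91.1
```

```bash
python3 plan.py 623.5 224.5 20 67.9
```

```text
t 22.43 p [590.1 191.2  49.5] rot [-178.4    0.    68.1] F [0.6 0.3 0.7] w 91.1
0 1 0.43 0.68 0.02
1 1 0.42 0.68 -0
2 0.17 0.07 0.12 -0
```

drive_tool([
  {"claw":-1,"dx":1,"dy":0.4,"dz":0.5,"yaw":0},
  {"claw":-1,"dx":1,"dy":0.4,"dz":0.5,"yaw":0},
  {"claw":-1,"dx":0.1,"dy":0.05,"dz":0.4,"yaw":0},
  {"claw":-1,"dx":0,"dy":0,"dz":0,"yaw":0},
])

```text
time_s: 22.92
ee_pos: [621.5, 228.2, 18.7]
ee_rot: [-178.3, 0.1, 68.2]
force: [-0.8, -0.6, -0.6]
gripper_width: 91.2
```

```bash
python3 plan.py 623.5 224.5 -28 67.9;  python3 - <<'E'
from lib import *
for n in("top","side"):
    f=grab_frame(n); big=cv2.convertScaleAbs(cv2.resize(f["color"],None,fx=6,fy=6,interpolation=cv2.INTER_CUBIC),alpha=2 if n=="top" else 1.3)
    u,v=(6*proj(f,[[623,224,30]])[0]).astype(int)
    cv2.imwrite(f"pics/{n}14.png",big[v-250:v+250,u-300:u+300])
    for k in blobs(f,'green'):
        M=cv2.moments(k); print(n,cast(f,[(M['m10']/M['m00'],M['m01']/M['m00'])],12)[0].round(1))
E
```

```text
t 22.93 p [621.5 228.2  18.7] rot [-1.783e+02  1.000e-01  6.820e+01] F [-0.8 -0.6 -0.6] w 91.2
0 -0.06 0.07 1 0.03
1 -0.06 0.07 1 0
2 -0.02 0.02 0.34 0
top [ 261.8 -600.1   12. ]
top [623.5 205.   12. ]
side [623.9 224.7  12. ]
```

View pics/side14.png

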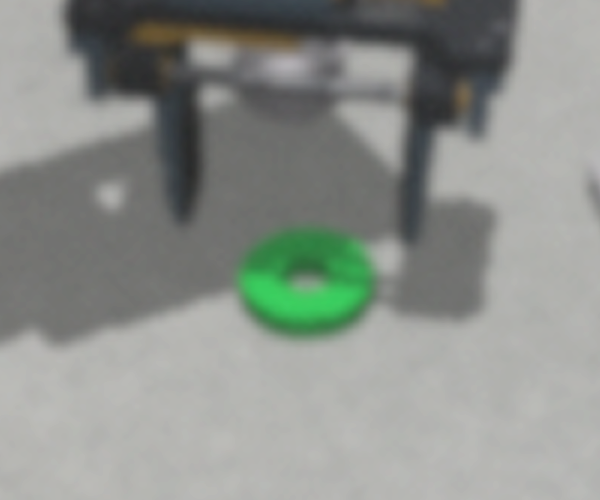

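View pics/top14.png

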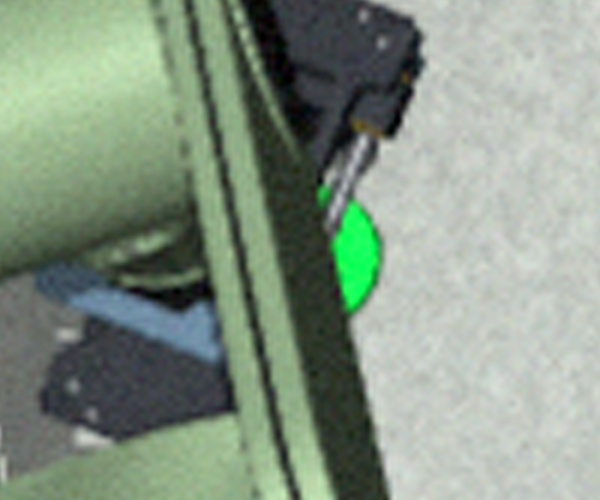

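drive_tool([
  {"claw":-1,"dx":-0.1,"dy":0.1,"dz":0.8,"yaw":0},
  {"claw":-1,"dx":-0.05,"dy":0.05,"dz":0.8,"yaw":0},
  {"claw":-1,"dx":0,"dy":0,"dz":0.6,"yaw":0},
  {"claw":-1,"dx":0,"dy":0,"dz":0,"yaw":0},
])

```text
time_s: 23.52
ee_pos: [621.6, 222.8, -27.0]
ee_rot: [-178.4, 0.1, 68.1]
force: [-0.6, 0.1, -0.2]
gripper_width: 91.4
```

```bash
python3 plan.py 623.5 224.5 -28 67.9
```

```text
t 23.52 p [621.6 222.8 -27. ] rot [-1.784e+02  1.000e-01  6.810e+01] F [-0.6  0.1 -0.2] w 91.4
0 0.11 0.05 0.05 0.02
```

drive_tool([
  {"claw":-1,"dx":0.1,"dy":0.05,"dz":0.05,"yaw":0},
  {"claw":1,"dx":0,"dy":0,"dz":0,"yaw":0},
  {"claw":1,"dx":0,"dy":0,"dz":0,"yaw":0},
  {"claw":1,"dx":0,"dy":0,"dz":0,"yaw":0},
  {"claw":1,"dx":0,"dy":0,"dz":0,"yaw":0},
], grip_force=25)

```text
time_s: 24.15
ee_pos: [624.4, 224.9, -26.9]
ee_rot: [-178.5, -0.0, 68.1]
force: [-0.7, -0.6, 0.1]
gripper_width: 61.3
```

drive_tool([
  {"claw":1,"dx":0,"dy":0,"dz":0,"yaw":0},
])

```text
time_s: 24.28
ee_pos: [624.3, 224.9, -26.9]
ee_rot: [-178.4, -0.0, 68.1]
force: [-0.7, 0.2, -1.4]
gripper_width: 61.3
```

drive_tool([
  {"claw":1,"dx":0,"dy":0,"dz":-0.5,"yaw":0},
  {"claw":1,"dx":0,"dy":0,"dz":-1,"yaw":0},
  {"claw":1,"dx":-0.5,"dy":0,"dz":-1,"yaw":0},
  {"claw":1,"dx":-1,"dy":0,"dz":-1,"yaw":0},
  {"claw":1,"dx":-1,"dy":0,"dz":-1,"yaw":0},
])

```text
time_s: 24.9
ee_pos: [606.6, 175.9, 66.9]
ee_rot: [-178.4, 0.1, 68.2]
force: [-0.4, -0.2, -1.0]
gripper_width: 61.5
```

drive_tool([
  {"claw":1,"dx":-1,"dy":0,"dz":-0.5,"yaw":0},
  {"claw":1,"dx":-1,"dy":0,"dz":0,"yaw":0},
  {"claw":1,"dx":-1,"dy":0,"dz":0,"yaw":0},
  {"claw":1,"dx":-1,"dy":0,"dz":0,"yaw":0},
  {"claw":1,"dx":-1,"dy":0,"dz":0,"yaw":0},
])

```text
time_s: 25.52
ee_pos: [566.6, 75.8, 78.4]
ee_rot: [-178.4, 0.1, 68.1]
force: [0.1, 0.4, -1.1]
gripper_width: 61.3
```

drive_tool([
  {"claw":1,"dx":-1,"dy":0.05,"dz":0,"yaw":0},
  {"claw":1,"dx":-1,"dy":0.05,"dz":0,"yaw":0},
  {"claw":1,"dx":-1,"dy":0.05,"dz":0,"yaw":0},
  {"claw":1,"dx":-1,"dy":0.05,"dz":0,"yaw":0},
  {"claw":1,"dx":-1,"dy":0.05,"dz":0,"yaw":0},
])

```text
time_s: 26.15
ee_pos: [531.4, -25.6, 77.9]
ee_rot: [-178.4, 0.1, 68.1]
force: [-0.7, -1.1, -1.5]
gripper_width: 61.4
```

```bash
python3 plan.py 483.5 -229 75 67.9
```

```text
t 26.15 p [531.4 -25.6  77.9] rot [-1.784e+02  1.000e-01  6.810e+01] F [-0.7 -1.1 -1.5] w 61.4
0 -1 0.15 0.01 0.02
1 -1 0.16 0.01 0
2 -1 0.15 0.01 0
3 -1 0.16 0.02 0
4 -1 0.15 0.01 0
5 -1 0.16 0.02 0
6 -1 0.15 0.01 0
7 -1 0.16 0.02 0
8 -1 0.15 0.01 0
9 -1 0.16 0.02 0
10 -0.32 0.05 0 0
```

drive_tool([
  {"claw":1,"dx":-1,"dy":0.15,"dz":0,"yaw":0},
  {"claw":1,"dx":-1,"dy":0.15,"dz":0,"yaw":0},
  {"claw":1,"dx":-1,"dy":0.15,"dz":0,"yaw":0},
  {"claw":1,"dx":-1,"dy":0.15,"dz":0,"yaw":0},
  {"claw":1,"dx":-1,"dy":0.15,"dz":0,"yaw":0},
])

```text
time_s: 26.78
ee_pos: [505.8, -130.7, 78.0]
ee_rot: [-178.5, 0.1, 68.1]
force: [0.1, 1.4, -0.7]
gripper_width: 61.8
```

drive_tool([
  {"claw":1,"dx":-1,"dy":0.15,"dz":0,"yaw":0},
  {"claw":1,"dx":-1,"dy":0.15,"dz":0,"yaw":0},
  {"claw":1,"dx":-1,"dy":0.15,"dz":0,"yaw":0},
  {"claw":1,"dx":-1,"dy":0.15,"dz":0,"yaw":0},
  {"claw":1,"dx":-0.9,"dy":0.15,"dz":0,"yaw":0},
])

```text
time_s: 27.4
ee_pos: [480.4, -233.7, 78.0]
ee_rot: [-178.5, 0.1, 68.1]
force: [0.2, -0.0, -1.3]
gripper_width: 61.3
```

drive_tool([
  {"claw":1,"dx":0,"dy":0,"dz":0,"yaw":0},
])

```text
time_s: 27.52
ee_pos: [480.0, -235.0, 78.0]
ee_rot: [-178.5, 0.1, 67.9]
force: [-0.2, -0.4, -0.8]
gripper_width: 61.4
```

```bash
python3 plan.py 483.5 -229 65 67.9; python3 - <<'E'
from lib import *
for n in("top","side"):
    f=grab_frame(n); big=cv2.convertScaleAbs(cv2.resize(f["color"],None,fx=6,fy=6,interpolation=cv2.INTER_CUBIC),alpha=2 if n=="top" else 1.3)
    u,v=(6*proj(f,[[483,-228,90]])[0]).astype(int)
    print(n,u-300,v-250,6*proj(f,[[483.7,-228,78]])[0]-[u-300,v-250])
    cv2.imwrite(f"pics/{n}15.png",big[v-250:v+300,u-300:u+300])
E
```

```text
t 27.52 p [ 480. -235.   78.] rot [-1.785e+02  1.000e-01  6.790e+01] F [-0.2 -0.4 -0.8] w 61.4
0 0.34 0.05 0.65 0
top 2126 1287 [291.21883058 246.93319103]
side 1206 1651 [306.17500048 268.15079982]
```

View pics/side15.png

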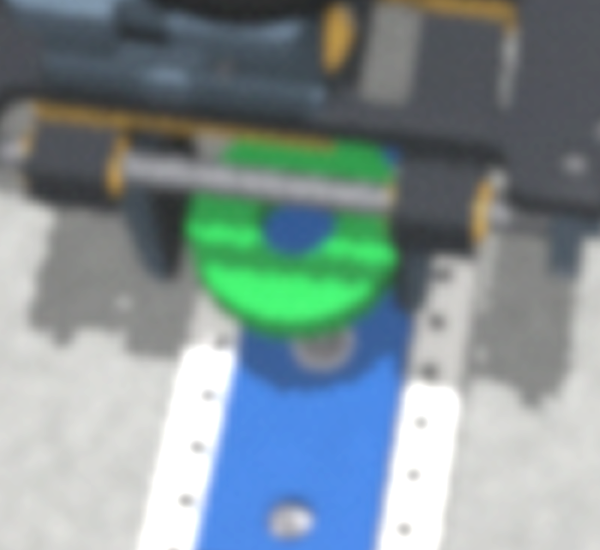

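View pics/top15.png

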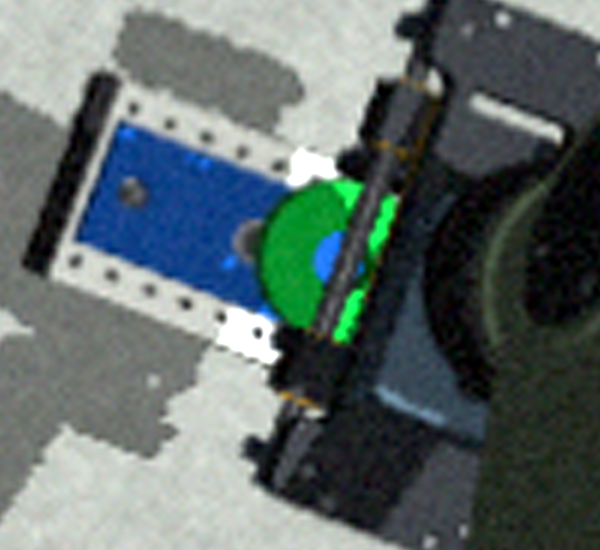

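```bash
cat > ring.py <<'E'
# usage: colour, diam, ztop-of-ring ; enclosing outline fit: ellipse of the visible ring top in side view via hole centre given px
from lib import *
import sys
E
python3 - <<'E'
from lib import *
f=grab_frame("side");g=grab_frame("top")
h=lambda x,y,ox,oy,k:[(x+ox+.5)/k-.5,(y+oy+.5)/k-.5]
print(cast(f,[h(298,228,1206,1651,6)],119)[0],cast(g,[h(335,257,2126,1287,6)],119)[0])
print('post base', cast(f,[h(322,345,1206,1651,6)],24)[0],cast(g,[h(250,240,2126,1287,6)],24)[0])
# left/right extremes of ring in side
k=max([b for b in blobs(f,'green') if abs(b[:,0,0].mean()-250)<40],key=cv2.contourArea)
print(cv2.boundingRect(k))
x,y,w,hh=cv2.boundingRect(k)
print(cast(f,[[x,proj(f,[[480,-235,119]])[0][1]],[x+w-1,proj(f,[[480,-235,119]])[0][1]]],119).round(1))
E
```

```text
[ 482.26292937 -234.4449994   119.        ] [ 483.15430127 -231.0010605   119.        ]
post base [ 484.21093026 -227.46786073   24.        ] [ 484.56930367 -226.28731373   24.        ]
(231, 308, 36, 23)
[[ 450.7 -227.3  119. ]
 [ 507.7 -242.3  119. ]]
```

```bash
python3 plan.py 482.3 -228.7 60 67.9
```

```text
t 27.73 p [ 480.4 -233.1   78. ] rot [-178.5    0.    68.1] F [-0.6  0.7 -1.6] w 61.3
0 0.24 0.01 0.9 0.02
```

drive_tool([
  {"claw":1,"dx":0.15,"dy":0,"dz":0.4,"yaw":0},
  {"claw":1,"dx":0.1,"dy":0,"dz":0.4,"yaw":0},
  {"claw":1,"dx":0,"dy":0,"dz":0,"yaw":0},
])

```text
time_s: 28.1
ee_pos: [482.0, -226.3, 60.5]
ee_rot: [-178.5, 0.0, 68.2]
force: [0.7, 0.1, -1.3]
gripper_width: 61.4
```

```bash
python3 plan.py 482.3 -228.7 60 67.9; python3 - <<'E'
from lib import *
for n in("top","side"):
    f=grab_frame(n); big=cv2.convertScaleAbs(cv2.resize(f["color"],None,fx=6,fy=6,interpolation=cv2.INTER_CUBIC),alpha=2 if n=="top" else 1.3)
    u,v=(6*proj(f,[[483.7,-228,88]])[0]).astype(int)
    print(n,u-300,v-250,6*proj(f,[[483.7,-228,78]])[0]-[u-300,v-250])
    cv2.imwrite(f"pics/{n}16.png",big[v-250:v+300,u-300:u+300])
print(telemetry.state()["ee_pos"])
E
```

```text
t 28.1 p [ 482.  -226.3   60.5] rot [-178.5    0.    68.2] F [ 0.7  0.1 -1.3] w 61.4
0 -0.1 0.06 0.03 0.04
top 2125 1285 [292.21883058 248.93319103]
side 1209 1654 [303.17500048 265.15079982]
[ 482.51492271 -226.8527622    61.21976634]
```

View pics/side16.png

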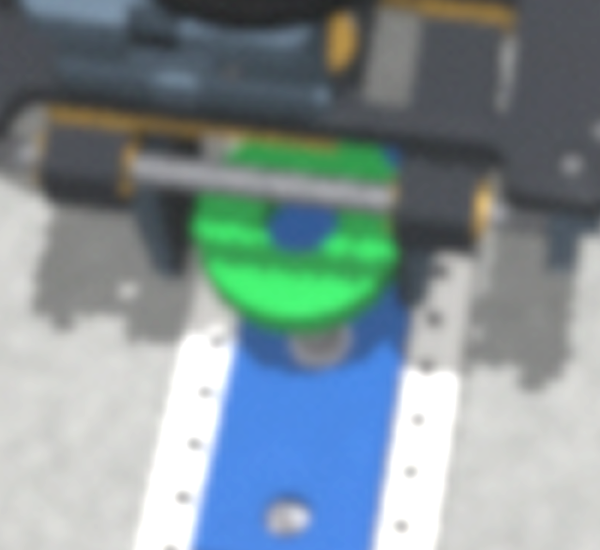

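View pics/top16.png

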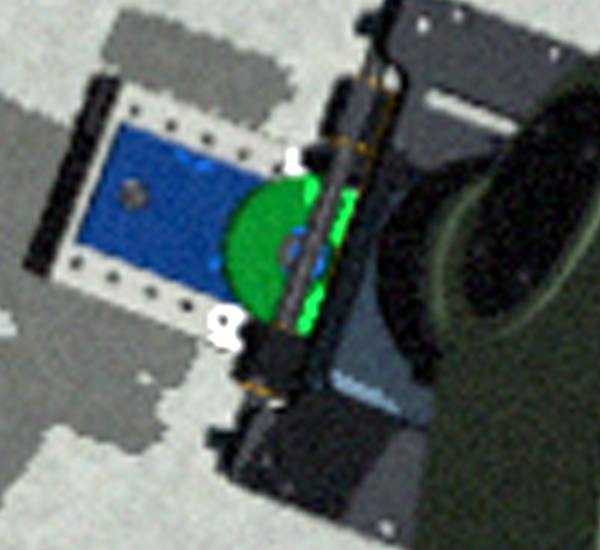

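```bash
python3 plan.py 481.3 -229.3 60 67.9;
```

```text
t 28.2 p [ 482.5 -226.9   61.2] rot [-178.5    0.    68.2] F [ 0.2  0.3 -0.3] w 61.4
0 -0.14 -0.01 0.06 0.03
```

drive_tool([
  {"claw":1,"dx":-0.12,"dy":-0.02,"dz":0,"yaw":0.03},
  {"claw":1,"dx":0,"dy":0,"dz":0.3,"yaw":0},
  {"claw":1,"dx":0,"dy":0,"dz":0.3,"yaw":0},
  {"claw":1,"dx":0,"dy":0,"dz":0,"yaw":0},
])

```text
time_s: 28.7
ee_pos: [481.0, -229.3, 48.7]
ee_rot: [-178.6, 0.0, 67.9]
force: [0.0, -0.6, -1.9]
gripper_width: 61.3
```

```bash
python3 plan.py 481.3 -229.3 48 67.9; python3 - <<'E'
from lib import *
zb=telemetry.state()["ee_pos"][2]+26.9
for n in("top","side"):
    f=grab_frame(n); big=cv2.convertScaleAbs(cv2.resize(f["color"],None,fx=8,fy=8,interpolation=cv2.INTER_CUBIC),alpha=2 if n=="top" else 1.3)
    u,v=(8*proj(f,[[484,-227.8,zb+14]])[0]).astype(int)
    im=big[v-200:v+200,u-200:u+200].copy(); cv2.drawMarker(im,(200,200),(0,0,255),0,8); cv2.imwrite(f"pics/{n}17.png",im)
print(zb)
E
```

```text
t 28.7 p [ 481.  -229.3   48.7] rot [-178.6    0.    67.9] F [ 0.  -0.6 -1.9] w 61.3
0 0.01 0.01 0.04 -0
75.60435714055393
```

View pics/side17.png

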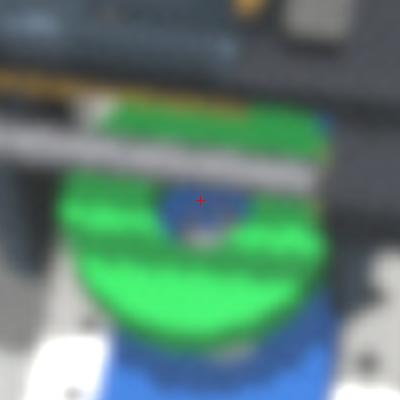

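View pics/top17.png

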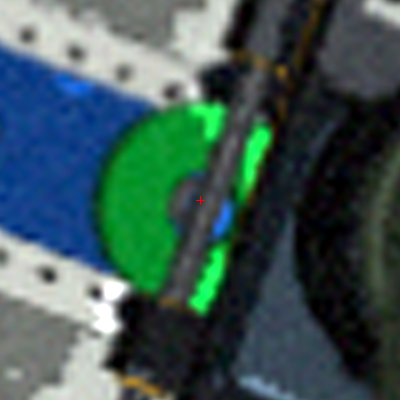

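drive_tool([
  {"claw":1,"dx":0,"dy":0,"dz":0.4,"yaw":0},
  {"claw":1,"dx":0,"dy":0,"dz":0.5,"yaw":0},
  {"claw":1,"dx":0,"dy":0,"dz":0.5,"yaw":0},
])

```text
time_s: 29.18
ee_pos: [481.4, -229.5, 20.2]
ee_rot: [-178.7, 0.1, 67.9]
force: [-0.0, -0.0, -1.4]
gripper_width: 61.6
```

drive_tool([
  {"claw":1,"dx":0,"dy":0,"dz":0.4,"yaw":0},
  {"claw":1,"dx":0,"dy":0,"dz":0.3,"yaw":0},
  {"claw":1,"dx":0,"dy":0,"dz":0.2,"yaw":0},
])

```text
time_s: 29.55
ee_pos: [480.3, -229.0, -0.2]
ee_rot: [-178.6, 0.0, 67.9]
force: [-0.4, 0.6, -0.4]
gripper_width: 61.2
```

drive_tool([
  {"claw":1,"dx":0,"dy":0,"dz":0.12,"yaw":0},
  {"claw":1,"dx":0,"dy":0,"dz":0.03,"yaw":0},
])

```text
time_s: 29.8
ee_pos: [480.3, -229.0, -3.1]
ee_rot: [-178.6, 0.0, 67.9]
force: [-0.7, 0.6, 4.7]
gripper_width: 61.6
```

Contact. Release and lift.

drive_tool([
  {"claw":-1,"dx":0,"dy":0,"dz":0,"yaw":0},
  {"claw":-1,"dx":0,"dy":0,"dz":0,"yaw":0},
  {"claw":-1,"dx":0,"dy":0,"dz":0,"yaw":0},
  {"claw":-1,"dx":0,"dy":0,"dz":0,"yaw":0},
  {"claw":-1,"dx":0,"dy":0,"dz":-0.5,"yaw":0},
])

```text
time_s: 30.42
ee_pos: [480.7, -229.2, 7.4]
ee_rot: [-178.7, 0.0, 67.9]
force: [0.1, -0.4, -0.2]
gripper_width: 91.0
```

drive_tool([
  {"claw":-1,"dx":0,"dy":0,"dz":-1,"yaw":0},
  {"claw":-1,"dx":0,"dy":0,"dz":-1,"yaw":0},
  {"claw":-1,"dx":0,"dy":0,"dz":-1,"yaw":0},
  {"claw":-1,"dx":0,"dy":0,"dz":-1,"yaw":0},
])

```text
time_s: 30.92
ee_pos: [482.4, -229.8, 91.4]
ee_rot: [-178.7, 0.0, 67.9]
force: [0.0, -0.5, -0.6]
gripper_width: 91.5
```

```bash
python3 plan.py 651.4 -1.2 60 67.9; python3 - <<'E'
from lib import *
f=grab_frame("side"); big=cv2.convertScaleAbs(cv2.resize(f["color"],None,fx=6,fy=6,interpolation=cv2.INTER_CUBIC),alpha=1.1)
u,v=(6*proj(f,[[484,-228,38]])[0]).astype(int)
cv2.imwrite(f"pics/side18.png",big[v-250:v+300,u-300:u+300])
E
```

```text
t 30.93 p [ 482.4 -229.8   91.4] rot [-178.7    0.    67.9] F [ 0.  -0.5 -0.6] w 91.5
0 1 0.26 0.11 0
1 1 0.26 0.11 0
2 1 0.26 0.11 0
3 1 0.26 0.11 0
4 1 0.25 0.12 0
5 1 0.26 0.11 0
6 1 0.25 0.12 0
7 1 0.26 0.11 0
8 1 0.25 0.12 0
9 1 0.26 0.11 0
10 1 0.25 0.12 0
11 1 0.26 0.11 0
12 1 0.25 0.12 0
13 0.77 0.2 0.09 0
```

View pics/side18.png

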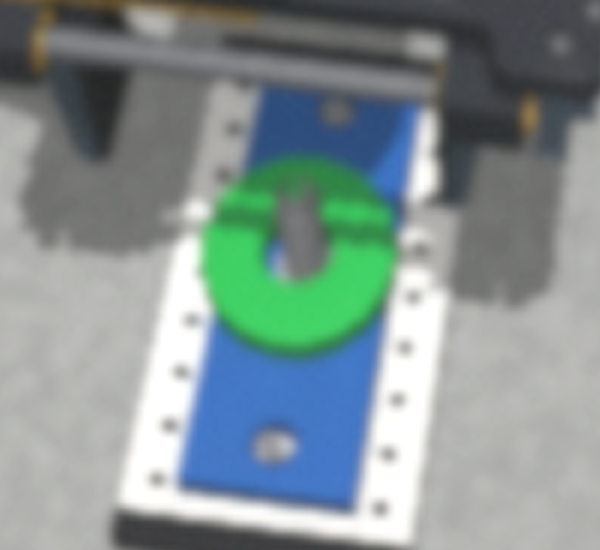

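drive_tool([
  {"claw":-1,"dx":1,"dy":0.25,"dz":0,"yaw":0},
  {"claw":-1,"dx":1,"dy":0.25,"dz":0,"yaw":0},
  {"claw":-1,"dx":1,"dy":0.25,"dz":0,"yaw":0},
  {"claw":-1,"dx":1,"dy":0.25,"dz":0,"yaw":0},
  {"claw":-1,"dx":1,"dy":0.25,"dz":0,"yaw":0},
])

```text
time_s: 31.6
ee_pos: [547.7, -140.9, 91.8]
ee_rot: [-178.9, -0.0, 67.8]
force: [-0.2, 0.7, 0.9]
gripper_width: 91.4
```

drive_tool([
  {"claw":-1,"dx":1,"dy":0.25,"dz":0.4,"yaw":0},
  {"claw":-1,"dx":1,"dy":0.25,"dz":0.4,"yaw":0},
  {"claw":-1,"dx":1,"dy":0.25,"dz":0.4,"yaw":0},
  {"claw":-1,"dx":1,"dy":0.25,"dz":0.4,"yaw":0},
  {"claw":-1,"dx":1,"dy":0.25,"dz":0.4,"yaw":0},
])

```text
time_s: 32.22
ee_pos: [611.6, -50.6, 47.4]
ee_rot: [-178.8, -0.0, 67.8]
force: [-0.6, -0.0, -0.3]
gripper_width: 91.6
```

```bash
python3 plan.py 651.4 -1.2 20 67.9
```

```text
t 32.23 p [611.6 -50.6  47.4] rot [-178.8   -0.    67.8] F [-0.6 -0.  -0.3] w 91.6
0 1 0.3 0.45 -0.01
1 1 0.3 0.45 0
2 1 0.3 0.45 0
3 0.04 0.01 0.02 0
```

drive_tool([
  {"claw":-1,"dx":1,"dy":0.3,"dz":0.4,"yaw":0},
  {"claw":-1,"dx":1,"dy":0.3,"dz":0.4,"yaw":0},
  {"claw":-1,"dx":0.9,"dy":0.25,"dz":0.4,"yaw":0},
  {"claw":-1,"dx":0,"dy":0,"dz":0.2,"yaw":0},
])

```text
time_s: 32.72
ee_pos: [652.1, 1.7, 16.2]
ee_rot: [-178.8, -0.0, 67.9]
force: [-0.8, -0.9, -0.2]
gripper_width: 91.2
```

```bash
python3 - <<'E'
from lib import *
for n in("top","side"):
    f=grab_frame(n); big=cv2.convertScaleAbs(cv2.resize(f["color"],None,fx=6,fy=6,interpolation=cv2.INTER_CUBIC),alpha=2 if n=="top" else 1.3)
    u,v=(6*proj(f,[[651,-1,30]])[0]).astype(int)
    cv2.imwrite(f"pics/{n}19.png",big[v-250:v+250,u-300:u+300])
E
python3 plan.py 651.4 -1.2 -28 67.9
```

```text
t 32.83 p [6.508e+02 5.000e-01 1.620e+01] rot [-178.7    0.    67.9] F [-0.3 -0.4  0.1] w 90.9
0 -0.03 0.03 1 -0
1 -0.03 0.02 1 -0
2 -0.01 0.01 0.21 -0
```

View pics/side19.png

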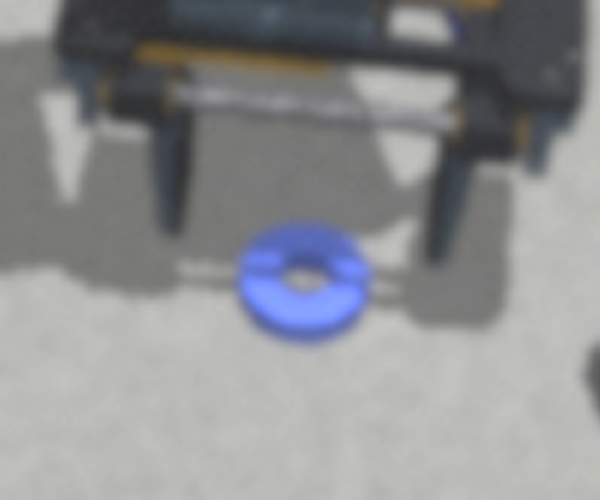

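The fingers straddle the medium ring (tips near (172,235) and (438,260), ring at (303,283)); descending.

drive_tool([
  {"claw":-1,"dx":-0.05,"dy":0.05,"dz":0.8,"yaw":0},
  {"claw":-1,"dx":0,"dy":0,"dz":0.8,"yaw":0},
  {"claw":-1,"dx":0,"dy":0,"dz":0.5,"yaw":0},
  {"claw":-1,"dx":0,"dy":0,"dz":0,"yaw":0},
])

```text
time_s: 33.33
ee_pos: [649.0, -2.6, -28.7]
ee_rot: [-178.6, 0.1, 67.7]
force: [0.0, 0.0, -0.2]
gripper_width: 90.7
```

```bash
python3 plan.py 651.4 -1.2 -28 67.9
```

```text
t 33.33 p [649.   -2.6 -28.7] rot [-1.786e+02  1.000e-01  6.770e+01] F [ 0.   0.  -0.2] w 90.7
0 0.11 0.09 -0.04 -0.02
```

drive_tool([
  {"claw":-1,"dx":0.08,"dy":0.08,"dz":0,"yaw":0},
  {"claw":1,"dx":0,"dy":0,"dz":0,"yaw":0},
  {"claw":1,"dx":0,"dy":0,"dz":0,"yaw":0},
  {"claw":1,"dx":0,"dy":0,"dz":0,"yaw":0},
  {"claw":1,"dx":0,"dy":0,"dz":0,"yaw":0},
])

```text
time_s: 33.95
ee_pos: [652.4, -1.7, -27.3]
ee_rot: [-178.8, 0.0, 67.7]
force: [-0.2, 0.8, 0.1]
gripper_width: 54.2
```

drive_tool([
  {"claw":1,"dx":0,"dy":0,"dz":0,"yaw":0},
  {"claw":1,"dx":0,"dy":0,"dz":0,"yaw":0},
])

```text
time_s: 34.2
ee_pos: [652.4, -1.7, -27.3]
ee_rot: [-178.8, 0.0, 67.7]
force: [0.2, 0.0, -1.0]
gripper_width: 50.8
```

drive_tool([
  {"claw":1,"dx":0,"dy":0,"dz":-0.5,"yaw":0},
  {"claw":1,"dx":0,"dy":0,"dz":-1,"yaw":0},
  {"claw":1,"dx":-0.5,"dy":-0.1,"dz":-1,"yaw":0},
  {"claw":1,"dx":-1,"dy":-0.25,"dz":-1,"yaw":0},
  {"claw":1,"dx":-1,"dy":-0.25,"dz":-1,"yaw":0},
])

```text
time_s: 34.83
ee_pos: [621.8, -46.1, 66.9]
ee_rot: [-178.6, 0.1, 67.8]
force: [-0.1, -0.1, -1.1]
gripper_width: 50.9
```

drive_tool([
  {"claw":1,"dx":-1,"dy":-0.25,"dz":-0.4,"yaw":0},
  {"claw":1,"dx":-1,"dy":-0.25,"dz":0,"yaw":0},
  {"claw":1,"dx":-1,"dy":-0.25,"dz":0,"yaw":0},
  {"claw":1,"dx":-1,"dy":-0.25,"dz":0,"yaw":0},
  {"claw":1,"dx":-1,"dy":-0.25,"dz":0,"yaw":0},
])

```text
time_s: 35.45
ee_pos: [555.4, -136.4, 77.1]
ee_rot: [-178.7, 0.1, 67.7]
force: [0.6, 0.6, -0.4]
gripper_width: 50.7
```

```bash
python3 plan.py 482.5 -229.2 62 67.9
```

```text
t 35.45 p [ 555.4 -136.4   77.1] rot [-1.787e+02  1.000e-01  6.770e+01] F [ 0.6  0.6 -0.4] w 50.7
0 -1 -0.28 0.13 -0.02
1 -1 -0.29 0.13 -0
2 -1 -0.29 0.14 -0
3 -1 -0.29 0.13 -0
4 -1 -0.29 0.14 -0
5 -0.67 -0.19 0.09 -0
```

drive_tool([
  {"claw":1,"dx":-1,"dy":-0.3,"dz":0,"yaw":0},
  {"claw":1,"dx":-1,"dy":-0.3,"dz":0,"yaw":0},
  {"claw":1,"dx":-1,"dy":-0.3,"dz":0,"yaw":0},
  {"claw":1,"dx":-1,"dy":-0.3,"dz":0,"yaw":0},
  {"claw":1,"dx":-1,"dy":-0.25,"dz":0,"yaw":0},
])

```text
time_s: 36.08
ee_pos: [485.6, -223.3, 77.4]
ee_rot: [-178.6, 0.1, 67.7]
force: [0.6, 0.2, 1.1]
gripper_width: 50.9
```

drive_tool([
  {"claw":1,"dx":-0.5,"dy":-0.15,"dz":0.2,"yaw":0},
  {"claw":1,"dx":0,"dy":0,"dz":0.2,"yaw":0},
  {"claw":1,"dx":0,"dy":0,"dz":0.2,"yaw":0},
  {"claw":1,"dx":0,"dy":0,"dz":0,"yaw":0},
])

```text
time_s: 36.58
ee_pos: [477.6, -232.2, 64.4]
ee_rot: [-178.6, 0.1, 67.6]
force: [0.2, -0.8, -0.5]
gripper_width: 50.9
```

```bash
cat > over.py <<'E'
from lib import *
import sys
tag,off,h=sys.argv[1],float(sys.argv[2]),float(sys.argv[3])
zb=telemetry.state()["ee_pos"][2]+off
for n in("top","side"):
    f=grab_frame(n); big=cv2.convertScaleAbs(cv2.resize(f["color"],None,fx=8,fy=8,interpolation=cv2.INTER_CUBIC),alpha=2 if n=="top" else 1.3)
    u,v=(8*proj(f,[[484,-227.8,zb+h]])[0]).astype(int)
    im=big[v-200:v+200,u-200:u+200].copy(); cv2.drawMarker(im,(200,200),(0,0,255),0,8); cv2.imwrite(f"pics/{n}{tag}.png",im)
    for d in([10,0],[0,10]): print(n,d,(8*(proj(f,[[484+d[0],-227.8+d[1],zb+h]])[0]-proj(f,[[484,-227.8,zb+h]])[0])).round(0))
print('bottom',zb)
E
python3 plan.py 482.5 -229.2 55 67.9; python3 over.py 20 27.3 14; python3 plan.py 482.5 -229.2 55 67.9
```

```text
t 36.58 p [ 477.6 -232.2   64.4] rot [-1.786e+02  1.000e-01  6.760e+01] F [ 0.2 -0.8 -0.5] w 50.9
0 0.23 0.17 0.47 -0.03
top [10, 0] [ -1. -35.]
top [0, 10] [-35.   0.]
side [10, 0] [ 46. -11.]
side [0, 10] [ -9. -41.]
bottom 91.70839215836838
t 36.67 p [ 477.9 -232.3   64.8] rot [-1.786e+02  1.000e-01  6.760e+01] F [-0.7 -0.3 -0.5] w 51.3
0 0.23 0.15 0.49 -0.03
```

View pics/side20.png

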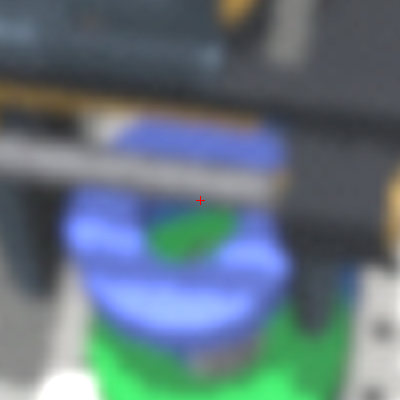

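View pics/top20.png

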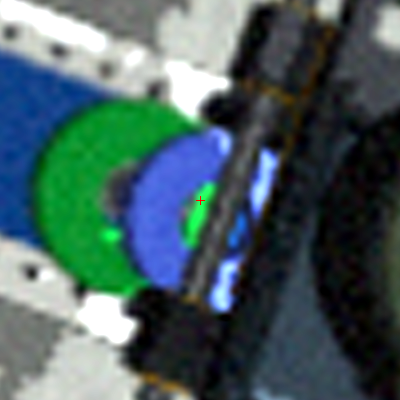

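drive_tool([
  {"claw":1,"dx":0.11,"dy":0.06,"dz":0.1,"yaw":-0.03},
  {"claw":1,"dx":0.11,"dy":0.05,"dz":0.2,"yaw":0},
  {"claw":1,"dx":0,"dy":0,"dz":0.2,"yaw":0},
  {"claw":1,"dx":0,"dy":0,"dz":0,"yaw":0},
])

```text
time_s: 37.17
ee_pos: [482.2, -228.1, 54.1]
ee_rot: [-178.6, 0.1, 68.0]
force: [-0.1, -0.4, -0.2]
gripper_width: 50.9
```

```bash
python3 over.py 21 27.3 14; python3 plan.py 482 -228.5 52 67.9
```

```text
top [10, 0] [ -1. -35.]
top [0, 10] [-34.   0.]
side [10, 0] [ 45. -11.]
side [0, 10] [ -9. -41.]
bottom 81.38877034233043
t 37.27 p [ 482.5 -228.3   54.4] rot [-1.787e+02  1.000e-01  6.800e+01] F [-0.1 -0.3 -0.4] w 50.9
0 -0.02 -0.02 0.12 0.01
```

View pics/side21.png

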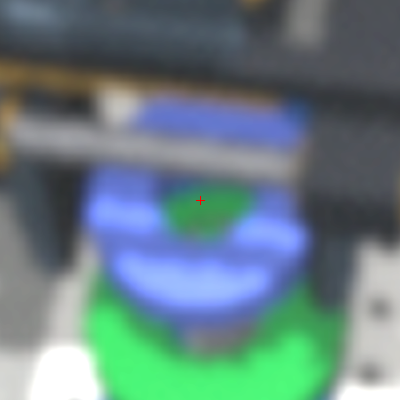

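View pics/top21.png

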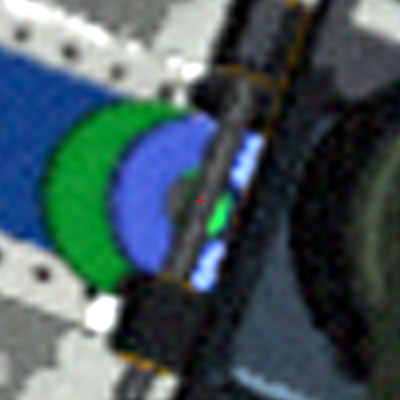

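drive_tool([
  {"claw":1,"dx":0,"dy":-0.02,"dz":0.3,"yaw":0},
  {"claw":1,"dx":0,"dy":0,"dz":0.4,"yaw":0},
  {"claw":1,"dx":0,"dy":0,"dz":0.4,"yaw":0},
])

```text
time_s: 37.65
ee_pos: [481.9, -228.4, 31.7]
ee_rot: [-178.8, 0.1, 68.0]
force: [-0.3, -0.3, -0.3]
gripper_width: 51.1
```

drive_tool([
  {"claw":1,"dx":0,"dy":0,"dz":0.4,"yaw":0},
  {"claw":1,"dx":0,"dy":0,"dz":0.3,"yaw":0},
  {"claw":1,"dx":0,"dy":0,"dz":0.1,"yaw":0},
])

```text
time_s: 38.02
ee_pos: [480.8, -228.0, 13.5]
ee_rot: [-178.6, 0.1, 67.9]
force: [0.8, 0.1, -0.1]
gripper_width: 51.0
```

drive_tool([
  {"claw":1,"dx":0,"dy":0.02,"dz":0.12,"yaw":0},
  {"claw":1,"dx":0,"dy":0,"dz":0.04,"yaw":0},
])

```text
time_s: 38.28
ee_pos: [481.3, -228.2, 10.6]
ee_rot: [-178.6, 0.1, 68.0]
force: [-2.5, 1.4, 5.3]
gripper_width: 51.0
```

drive_tool([
  {"claw":-1,"dx":0,"dy":0,"dz":0,"yaw":0},
  {"claw":-1,"dx":0,"dy":0,"dz":0,"yaw":0},
  {"claw":-1,"dx":0,"dy":0,"dz":0,"yaw":0},
  {"claw":-1,"dx":0,"dy":0,"dz":-0.5,"yaw":0},
  {"claw":-1,"dx":0,"dy":0,"dz":-1,"yaw":0},
])

```text
time_s: 38.9
ee_pos: [481.5, -228.2, 41.0]
ee_rot: [-178.6, 0.1, 68.0]
force: [0.3, -0.6, -0.0]
gripper_width: 91.0
```

drive_tool([
  {"claw":-1,"dx":0,"dy":0,"dz":-1,"yaw":0},
  {"claw":-1,"dx":0,"dy":0,"dz":-1,"yaw":0},
  {"claw":-1,"dx":0,"dy":0,"dz":-0.6,"yaw":0},
])

```text
time_s: 39.28
ee_pos: [483.6, -229.0, 97.0]
ee_rot: [-178.7, 0.1, 68.0]
force: [-0.5, -0.2, 0.7]
gripper_width: 91.4
```

```bash
python3 plan.py 469.4 19.2 60 67.9; python3 - <<'E'
from lib import *
f=grab_frame("side"); big=cv2.convertScaleAbs(cv2.resize(f["color"],None,fx=6,fy=6,interpolation=cv2.INTER_CUBIC),alpha=1.1)
u,v=(6*proj(f,[[484,-228,38]])[0]).astype(int)
cv2.imwrite(f"pics/side22.png",big[v-250:v+300,u-300:u+300])
E
```

```text
t 39.27 p [ 483.6 -229.    97. ] rot [-1.787e+02  1.000e-01  6.800e+01] F [-0.5 -0.2  0.7] w 91.4
0 1 -0.47 0.16 0.01
1 1 -0.48 0.17 -0
2 1 -0.47 0.16 -0
3 1 -0.48 0.17 -0
4 1 -0.47 0.16 -0
5 1 -0.48 0.17 -0
6 1 -0.47 0.16 -0
7 1 -0.48 0.17 -0
8 1 -0.47 0.16 -0
9 1 -0.48 0.17 -0
10 1 -0.47 0.16 -0
11 0.23 -0.11 0.04 -0
```

View pics/side22.png

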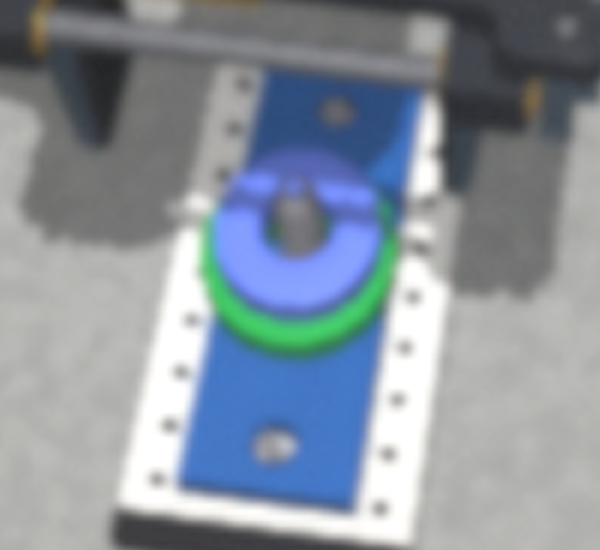

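Medium ring lies flat on the green one around the post. On to the yellow ring.

drive_tool([
  {"claw":-1,"dx":1,"dy":-0.5,"dz":0,"yaw":0},
  {"claw":-1,"dx":1,"dy":-0.5,"dz":0,"yaw":0},
  {"claw":-1,"dx":1,"dy":-0.5,"dz":0,"yaw":0},
  {"claw":-1,"dx":1,"dy":-0.5,"dz":0.2,"yaw":0},
  {"claw":-1,"dx":1,"dy":-0.5,"dz":0.4,"yaw":0},
])

```text
time_s: 39.95
ee_pos: [472.2, -110.5, 84.9]
ee_rot: [-178.6, 0.0, 67.8]
force: [0.1, 0.8, 0.9]
gripper_width: 91.0
```

drive_tool([
  {"claw":-1,"dx":1,"dy":-0.45,"dz":0.5,"yaw":0},
  {"claw":-1,"dx":1,"dy":-0.45,"dz":0.5,"yaw":0},
  {"claw":-1,"dx":1,"dy":-0.45,"dz":0.5,"yaw":0},
  {"claw":-1,"dx":1,"dy":-0.45,"dz":0.4,"yaw":0},
  {"claw":-1,"dx":1,"dy":-0.45,"dz":0.4,"yaw":0},
])

```text
time_s: 40.58
ee_pos: [460.1, 8.9, 35.7]
ee_rot: [-178.0, 0.1, 68.0]
force: [0.2, 0.3, 0.8]
gripper_width: 91.3
```

```bash
python3 plan.py 469.4 19.2 20 67.9
```

```text
t 40.58 p [460.1   8.9  35.7] rot [-1.78e+02  1.00e-01  6.80e+01] F [0.2 0.3 0.8] w 91.3
0 0.65 0.24 0.79 0.01
```

drive_tool([
  {"claw":-1,"dx":0.3,"dy":0.2,"dz":0.4,"yaw":0},
  {"claw":-1,"dx":0.1,"dy":0.1,"dz":0.3,"yaw":0},
  {"claw":-1,"dx":0,"dy":0,"dz":0,"yaw":0},
])

```text
time_s: 40.95
ee_pos: [466.4, 16.0, 19.5]
ee_rot: [-177.8, 0.2, 68.1]
force: [0.2, 0.2, 0.9]
gripper_width: 91.6
```

```bash
python3 - <<'E'
from lib import *
f=grab_frame("side"); big=cv2.convertScaleAbs(cv2.resize(f["color"],None,fx=6,fy=6,interpolation=cv2.INTER_CUBIC),alpha=1.3)
u,v=(6*proj(f,[[469,19,30]])[0]).astype(int)
cv2.imwrite(f"pics/side23.png",big[v-250:v+250,u-300:u+300])
E
python3 plan.py 469.4 19.2 -28 67.9
```

```text
t 41.0 p [466.6  15.9  19.7] rot [-177.8    0.2   68.1] F [-0.8  0.1 -0.5] w 91.1
0 0.09 0.03 1 0.03
1 0.08 0.03 1 -0
2 0.04 0.01 0.39 -0
```

View pics/side23.png

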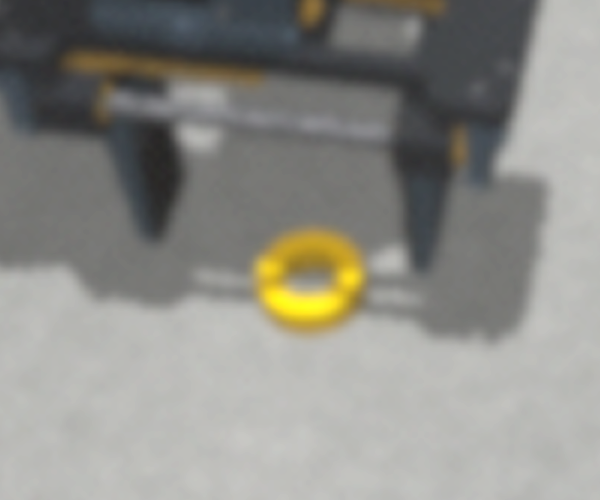

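drive_tool([
  {"claw":-1,"dx":0.1,"dy":0.05,"dz":0.8,"yaw":0},
  {"claw":-1,"dx":0.05,"dy":0,"dz":0.8,"yaw":0},
  {"claw":-1,"dx":0,"dy":0,"dz":0.7,"yaw":0},
  {"claw":-1,"dx":0,"dy":0,"dz":0,"yaw":0},
])

```text
time_s: 41.5
ee_pos: [468.6, 16.7, -26.5]
ee_rot: [-178.0, 0.1, 67.9]
force: [-0.9, 0.8, -1.1]
gripper_width: 90.8
```

```bash
python3 plan.py 469.4 19.2 -28 67.9
```

```text
t 41.5 p [468.6  16.7 -26.5] rot [-1.78e+02  1.00e-01  6.79e+01] F [-0.9  0.8 -1.1] w 90.8
0 0.13 -0.01 0.07 0
```

drive_tool([
  {"claw":0,"dx":0.1,"dy":0,"dz":0.05,"yaw":0},
  {"claw":1,"dx":0,"dy":0,"dz":0,"yaw":0},
  {"claw":1,"dx":0,"dy":0,"dz":0,"yaw":0},
  {"claw":1,"dx":0,"dy":0,"dz":0,"yaw":0},
  {"claw":1,"dx":0,"dy":0,"dz":0,"yaw":0},
])

```text
time_s: 42.12
ee_pos: [470.8, 18.5, -26.0]
ee_rot: [-178.2, 0.0, 67.9]
force: [-1.6, -0.5, 0.7]
gripper_width: 44.0
```

drive_tool([
  {"claw":1,"dx":0,"dy":0,"dz":0,"yaw":0},
  {"claw":1,"dx":0,"dy":0,"dz":0,"yaw":0},
])

```text
time_s: 42.38
ee_pos: [470.8, 18.5, -26.0]
ee_rot: [-178.2, 0.0, 67.9]
force: [-0.7, -0.4, -1.0]
gripper_width: 41.2
```

drive_tool([
  {"claw":1,"dx":0,"dy":0,"dz":-0.5,"yaw":0},
  {"claw":1,"dx":0,"dy":0,"dz":-1,"yaw":0},
  {"claw":1,"dx":-0.5,"dy":0.2,"dz":-1,"yaw":0},
  {"claw":1,"dx":-1,"dy":0.5,"dz":-1,"yaw":0},
  {"claw":1,"dx":-1,"dy":0.5,"dz":-1,"yaw":0},
])

```text
time_s: 43.0
ee_pos: [476.1, -38.1, 66.9]
ee_rot: [-178.1, 0.1, 68.1]
force: [0.6, 0.4, -0.5]
gripper_width: 40.8
```

drive_tool([
  {"claw":1,"dx":-1,"dy":0.5,"dz":-0.6,"yaw":0},
  {"claw":1,"dx":-1,"dy":0.5,"dz":0,"yaw":0},
  {"claw":1,"dx":-1,"dy":0.5,"dz":0,"yaw":0},
  {"claw":1,"dx":-1,"dy":0.5,"dz":0,"yaw":0},
  {"claw":1,"dx":-1,"dy":0.5,"dz":0,"yaw":0},
])

```text
time_s: 43.62
ee_pos: [487.6, -153.8, 83.6]
ee_rot: [-178.6, -0.0, 68.1]
force: [0.2, 0.2, 0.3]
gripper_width: 41.1
```

```bash
python3 plan.py 482 -228.6 70 67.9
```

```text
t 43.62 p [ 487.6 -153.8   83.6] rot [-178.6   -0.    68.1] F [0.2 0.2 0.3] w 41.1
0 -1 0.32 0.19 0.02
1 -1 0.32 0.19 0
2 -1 0.32 0.19 0
3 -0.57 0.19 0.11 0
```

drive_tool([
  {"claw":1,"dx":-1,"dy":0.3,"dz":0,"yaw":0},
  {"claw":1,"dx":-1,"dy":0.3,"dz":0,"yaw":0},
  {"claw":1,"dx":-0.9,"dy":0.3,"dz":0,"yaw":0},
  {"claw":1,"dx":-0.4,"dy":0.1,"dz":0.3,"yaw":0},
  {"claw":1,"dx":0,"dy":0,"dz":0.3,"yaw":0},
])

```text
time_s: 44.25
ee_pos: [481.5, -226.3, 73.1]
ee_rot: [-178.8, -0.0, 67.9]
force: [0.2, 0.2, -1.0]
gripper_width: 41.0
```

drive_tool([
  {"claw":1,"dx":0,"dy":0,"dz":0,"yaw":0},
])

```text
time_s: 44.38
ee_pos: [480.9, -225.5, 72.3]
ee_rot: [-178.7, -0.1, 68.0]
force: [-0.0, -1.1, -0.1]
gripper_width: 41.3
```

```bash
python3 over.py 24 26 14; python3 plan.py 482 -228.5 60 67.9
```

```text
top [10, 0] [ -1. -36.]
top [0, 10] [-35.   0.]
side [10, 0] [ 46. -11.]
side [0, 10] [ -9. -41.]
bottom 98.3475523903975
t 44.48 p [ 481.4 -225.6   72.9] rot [-178.7   -0.    68. ] F [-0.8 -0.7 -0.2] w 41.1
0 -0.12 0.08 0.64 0.01
```

View pics/side24.png

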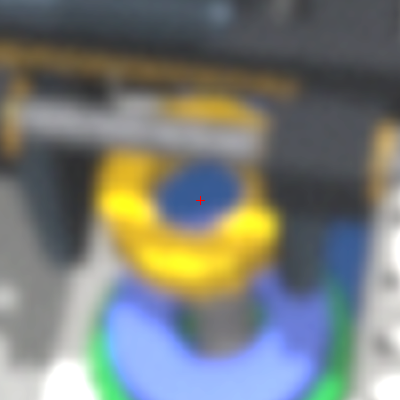

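View pics/top24.png

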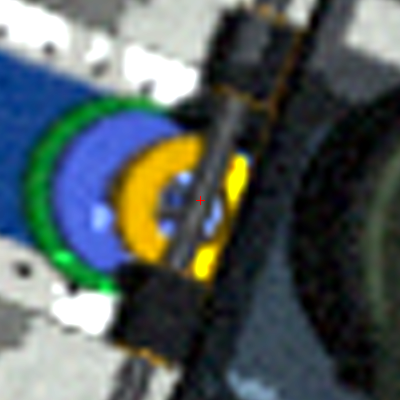

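drive_tool([
  {"claw":1,"dx":-0.07,"dy":0.12,"dz":0.2,"yaw":0},
  {"claw":1,"dx":0,"dy":0,"dz":0.4,"yaw":0},
  {"claw":1,"dx":0,"dy":0,"dz":0.2,"yaw":0},
  {"claw":1,"dx":0,"dy":0,"dz":0,"yaw":0},
])

```text
time_s: 44.98
ee_pos: [483.1, -226.9, 55.6]
ee_rot: [-178.7, -0.1, 68.1]
force: [1.0, -0.3, -0.5]
gripper_width: 40.9
```

```bash
python3 over.py 25 26 14; python3 plan.py 483.2 -228 60 67.9
```

```text
top [10, 0] [ -1. -35.]
top [0, 10] [-34.   0.]
side [10, 0] [ 45. -11.]
side [0, 10] [ -9. -41.]
bottom 81.64856427329549
t 45.08 p [ 483.3 -227.    56.1] rot [-178.8   -0.    68.1] F [ 0.5  0.2 -0.2] w 41.0
0 -0.05 0.01 -0.2 0.02
```

View pics/side25.png

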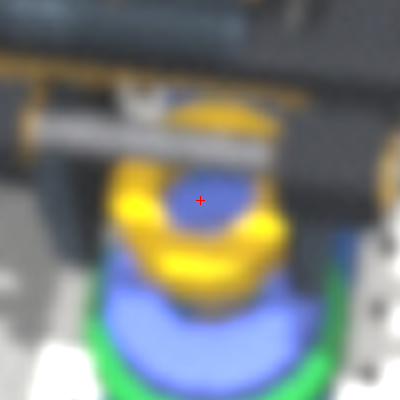

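View pics/top25.png

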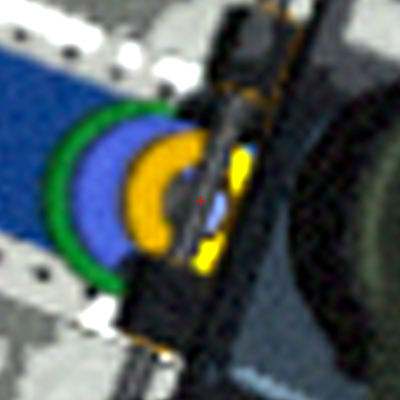

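drive_tool([
  {"claw":1,"dx":-0.04,"dy":0,"dz":0.25,"yaw":0},
  {"claw":1,"dx":0,"dy":0,"dz":0.3,"yaw":0},
  {"claw":1,"dx":0,"dy":0,"dz":0.3,"yaw":0},
])

```text
time_s: 45.45
ee_pos: [483.1, -227.9, 38.7]
ee_rot: [-178.9, -0.0, 68.1]
force: [0.6, -0.9, -0.1]
gripper_width: 41.1
```

drive_tool([
  {"claw":1,"dx":0,"dy":0,"dz":0.3,"yaw":0},
  {"claw":1,"dx":0,"dy":0,"dz":0.15,"yaw":0},
  {"claw":1,"dx":0,"dy":0,"dz":0.05,"yaw":0},
])

```text
time_s: 45.82
ee_pos: [482.4, -227.6, 27.2]
ee_rot: [-178.8, -0.0, 68.1]
force: [-0.0, 0.2, -0.4]
gripper_width: 40.7
```

drive_tool([
  {"claw":1,"dx":0,"dy":0,"dz":0.08,"yaw":0},
  {"claw":1,"dx":0,"dy":0,"dz":0.04,"yaw":0},
])

```text
time_s: 46.08
ee_pos: [482.6, -227.7, 26.0]
ee_rot: [-178.8, -0.0, 68.1]
force: [-2.0, 1.2, 7.5]
gripper_width: 41.2
```

drive_tool([
  {"claw":-0.6,"dx":0,"dy":0,"dz":0,"yaw":0},
  {"claw":-0.6,"dx":0,"dy":0,"dz":0,"yaw":0},
  {"claw":-0.6,"dx":0,"dy":0,"dz":0,"yaw":0},
  {"claw":-0.6,"dx":0,"dy":0,"dz":-0.5,"yaw":0},
  {"claw":-0.6,"dx":0,"dy":0,"dz":-1,"yaw":0},
])

```text
time_s: 46.7
ee_pos: [482.6, -227.6, 56.3]
ee_rot: [-178.7, -0.1, 68.1]
force: [0.2, -0.3, 0.2]
gripper_width: 72.8
```

drive_tool([
  {"claw":-0.6,"dx":0,"dy":0,"dz":-1,"yaw":0},
  {"claw":-0.6,"dx":0,"dy":0,"dz":-1,"yaw":0},
])

```text
time_s: 46.95
ee_pos: [483.6, -228.1, 98.5]
ee_rot: [-178.7, -0.0, 68.1]
force: [-0.4, 0.5, 0.2]
gripper_width: 72.9
```

```bash
python3 - <<'E'
from lib import *
f=grab_frame("side"); big=cv2.convertScaleAbs(cv2.resize(f["color"],None,fx=6,fy=6,interpolation=cv2.INTER_CUBIC),alpha=1.1)
u,v=(6*proj(f,[[484,-228,38]])[0]).astype(int)
cv2.imwrite(f"pics/side26.png",big[v-250:v+300,u-300:u+300])
# caps
h=lambda x,y,ox,oy,k:[(x+ox+.5)/k-.5,(y+oy+.5)/k-.5]
g=grab_frame("top")
# steel dots on top of caps, z=26 : top crop(1400,550,4) dots; side crop (850,1100,4)
for nm,a,b,z in(("mid",(173,201),(502,130),26),("small",(135,99),(609,71),18),("large",(319,209),(558,298),36)):
    print(nm,cast(g,[h(*a,1400,550,4)],z)[0].round(1),cast(f,[h(*b,850,1100,4)],z)[0].round(1))
# triangulated height for mid
for z in(20,26,32): print(z,cast(g,[h(173,201,1400,550,4)],z)[0][:2].round(1),cast(f,[h(502,130,850,1100,4)],z)[0][:2].round(1))
u,v=(6*proj(f,[[648,-222,15]])[0]).astype(int)
cv2.imwrite(f"pics/side26b.png",big[v-200:v+200,u-200:u+300])
E
python3 plan.py 648 -222 60 30
```

```text
mid [ 651.2 -223.1   26. ] [ 652.6 -219.9   26. ]
small [ 717.4 -202.9   18. ] [ 718.5 -199.4   18. ]
large [ 644.4 -312.    36. ] [ 646.3 -308.5   36. ]
20 [ 651.9 -224.8] [ 654.2 -217.2]
26 [ 651.2 -223.1] [ 652.6 -219.9]
32 [ 650.5 -221.4] [ 651.  -222.6]
t 47.05 p [ 485.3 -229.   100. ] rot [-179.    -0.    68.1] F [ 0.1 -0.3  0.6] w 73.3
0 0.45 1 0.27 1
1 0.65 1 0.29 1
2 0.89 1 0.33 1
3 1 0.83 0.32 1
4 1 0.61 0.29 0.43
5 1 0.52 0.27 -0
6 0.81 0.42 0.23 -0
```

View pics/side26.png

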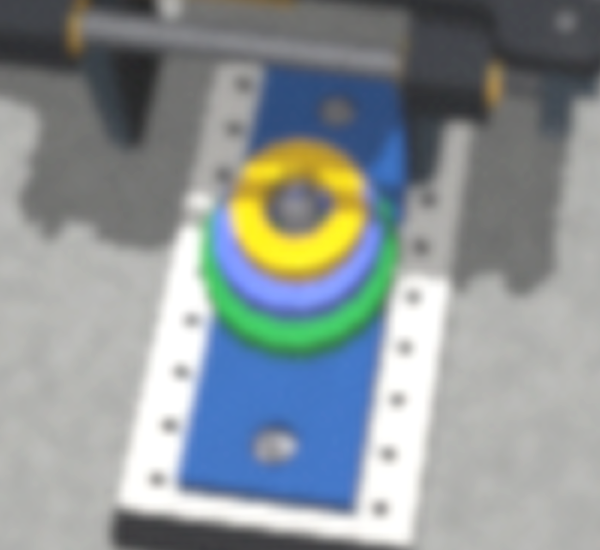

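View pics/side26b.png

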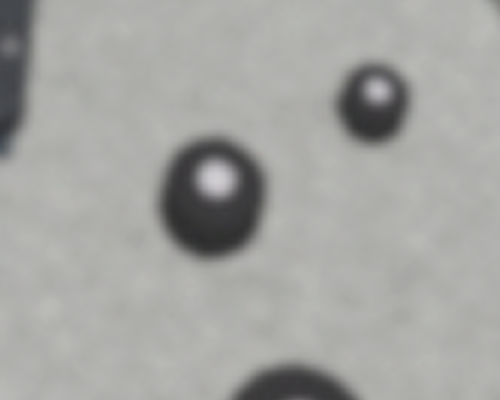

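```bash
python3 plan.py 651.5 -221.7 60 67.9
```

```text
t 47.05 p [ 485.3 -229.   100. ] rot [-179.    -0.    68.1] F [ 0.1 -0.3  0.6] w 73.3
0 0.45 1 0.26 0.02
1 0.46 1 0.26 -0
2 0.46 1 0.27 -0
3 0.46 1 0.26 -0
4 0.46 1 0.27 -0
5 0.46 1 0.26 -0
6 0.46 1 0.27 -0
7 0.25 0.56 0.15 -0
```

drive_tool([
  {"claw":-0.6,"dx":0.45,"dy":1,"dz":0,"yaw":0},
  {"claw":-0.6,"dx":0.45,"dy":1,"dz":0,"yaw":0},
  {"claw":-0.6,"dx":0.45,"dy":1,"dz":0.2,"yaw":0},
  {"claw":-0.6,"dx":0.45,"dy":1,"dz":0.4,"yaw":0},
  {"claw":-0.6,"dx":0.45,"dy":1,"dz":0.5,"yaw":0},
])

```text
time_s: 47.68
ee_pos: [595.3, -224.1, 74.3]
ee_rot: [-178.9, -0.0, 68.0]
force: [0.0, -0.6, 0.0]
gripper_width: 73.1
```

drive_tool([
  {"claw":-0.6,"dx":0.45,"dy":1,"dz":0.5,"yaw":0},
  {"claw":-0.6,"dx":0.45,"dy":0.8,"dz":0.5,"yaw":0},
  {"claw":-0.6,"dx":0.2,"dy":0.4,"dz":0.4,"yaw":0},
  {"claw":-0.6,"dx":0,"dy":0,"dz":0.4,"yaw":0},
])

```text
time_s: 48.18
ee_pos: [644.9, -219.0, 32.8]
ee_rot: [-178.7, 0.0, 68.0]
force: [-0.1, 0.3, 0.9]
gripper_width: 72.8
```

```bash
python3 plan.py 651.5 -221.7 20 67.9
```

```text
t 48.17 p [ 644.9 -219.    32.8] rot [-178.7    0.    68. ] F [-0.1  0.3  0.9] w 72.8
0 -0 0.35 0.64 0.01
```

drive_tool([
  {"claw":-0.6,"dx":0,"dy":0.2,"dz":0.2,"yaw":0},
  {"claw":-0.6,"dx":0,"dy":0.1,"dz":0.2,"yaw":0},
  {"claw":-0.6,"dx":0,"dy":0,"dz":0,"yaw":0},
])

```text
time_s: 48.55
ee_pos: [648.9, -221.5, 23.8]
ee_rot: [-178.6, 0.0, 68.0]
force: [1.1, -0.3, -0.4]
gripper_width: 73.3
```

```bash
python3 - <<'E'
from lib import *
for n in("top","side"):
    f=grab_frame(n); big=cv2.convertScaleAbs(cv2.resize(f["color"],None,fx=6,fy=6,interpolation=cv2.INTER_CUBIC),alpha=2 if n=="top" else 1.3)
    u,v=(6*proj(f,[[651,-221,20]])[0]).astype(int)
    cv2.imwrite(f"pics/{n}27.png",big[v-250:v+250,u-300:u+300])
E
python3 plan.py 651.5 -221.7 -27 67.9
```

```text
t 48.65 p [ 649.2 -221.6   24.4] rot [-178.6    0.    68. ] F [ 0.1  0.5 -0.2] w 72.6
0 0.01 0.04 1 0.01
1 0.02 0.04 1 0
2 0.01 0.03 0.57 0
```

View pics/side27.png

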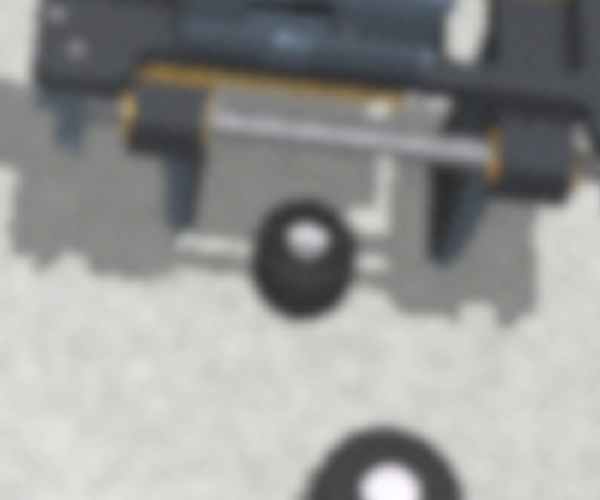

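drive_tool([
  {"claw":-0.6,"dx":0,"dy":0.05,"dz":0.8,"yaw":0},
  {"claw":-0.6,"dx":0,"dy":0.05,"dz":0.8,"yaw":0},
  {"claw":-0.6,"dx":0,"dy":0,"dz":0.6,"yaw":0},
  {"claw":-0.6,"dx":0,"dy":0,"dz":0.2,"yaw":0},
  {"claw":-0.6,"dx":0,"dy":0,"dz":0,"yaw":0},
])

```text
time_s: 49.28
ee_pos: [649.3, -221.7, -27.7]
ee_rot: [-178.5, 0.0, 68.0]
force: [0.8, -0.4, 0.0]
gripper_width: 73.1
```

```bash
python3 plan.py 651.5 -221.7 -26 67.9
```

```text
t 49.27 p [ 649.3 -221.7  -27.7] rot [-178.5    0.    68. ] F [ 0.8 -0.4  0. ] w 73.1
0 0.04 0.1 -0.09 0.01
```

drive_tool([
  {"claw":0,"dx":0.03,"dy":0.08,"dz":-0.05,"yaw":0},
  {"claw":1,"dx":0,"dy":0,"dz":0,"yaw":0},
  {"claw":1,"dx":0,"dy":0,"dz":0,"yaw":0},
  {"claw":1,"dx":0,"dy":0,"dz":0,"yaw":0},
  {"claw":1,"dx":0,"dy":0,"dz":0,"yaw":0},
])

```text
time_s: 49.9
ee_pos: [652.2, -222.1, -25.1]
ee_rot: [-178.7, 0.0, 68.0]
force: [0.2, -0.1, 0.4]
gripper_width: 33.3
```

drive_tool([
  {"claw":1,"dx":0,"dy":0,"dz":0,"yaw":0},
  {"claw":1,"dx":0,"dy":0,"dz":0,"yaw":0},
])

```text
time_s: 50.15
ee_pos: [652.1, -222.1, -25.2]
ee_rot: [-178.7, 0.0, 68.0]
force: [0.0, -0.2, -0.1]
gripper_width: 33.2
```

drive_tool([
  {"claw":1,"dx":0,"dy":0,"dz":-0.5,"yaw":0},
  {"claw":1,"dx":0,"dy":0,"dz":-1,"yaw":0},
  {"claw":1,"dx":0,"dy":0,"dz":-1,"yaw":0},
  {"claw":1,"dx":0,"dy":0,"dz":-1,"yaw":0},
  {"claw":1,"dx":-0.2,"dy":-0.5,"dz":-1,"yaw":0},
])

```text
time_s: 50.78
ee_pos: [642.7, -222.6, 68.3]
ee_rot: [-178.6, 0.0, 68.0]
force: [0.1, 0.6, -0.4]
gripper_width: 33.5
```

drive_tool([
  {"claw":1,"dx":-0.45,"dy":-1,"dz":-0.5,"yaw":0},
  {"claw":1,"dx":-0.45,"dy":-1,"dz":0,"yaw":0},
  {"claw":1,"dx":-0.45,"dy":-1,"dz":0,"yaw":0},
  {"claw":1,"dx":-0.45,"dy":-1,"dz":0,"yaw":0},
  {"claw":1,"dx":-0.45,"dy":-1,"dz":0,"yaw":0},
])

```text
time_s: 51.4
ee_pos: [529.1, -227.5, 87.4]
ee_rot: [-178.9, 0.1, 68.0]
force: [0.4, -0.4, -0.1]
gripper_width: 33.7
```

```bash
python3 plan.py 482.8 -228.5 75 67.9
```

```text
t 51.4 p [ 529.1 -227.5   87.4] rot [-1.789e+02  1.000e-01  6.800e+01] F [ 0.4 -0.4 -0.1] w 33.7
0 -0.43 -1 0.29 0.02
1 -0.43 -1 0.29 -0
2 -0.06 -0.13 0.04 -0
```

drive_tool([
  {"claw":1,"dx":-0.4,"dy":-0.9,"dz":0,"yaw":0},
  {"claw":1,"dx":-0.3,"dy":-0.7,"dz":0.1,"yaw":0},
  {"claw":1,"dx":-0.1,"dy":-0.2,"dz":0.2,"yaw":0},
  {"claw":1,"dx":0,"dy":0,"dz":0.2,"yaw":0},
  {"claw":1,"dx":0,"dy":0,"dz":0,"yaw":0},
])

```text
time_s: 52.02
ee_pos: [486.2, -228.8, 79.9]
ee_rot: [-179.1, 0.1, 68.0]
force: [-0.3, -0.4, -0.6]
gripper_width: 33.5
```

```bash
python3 over.py 28 25.2 26; python3 plan.py 482.8 -228.3 60 67.9
```

```text
top [10, 0] [ -1. -36.]
top [0, 10] [-36.   0.]
side [10, 0] [ 47. -11.]
side [0, 10] [ -9. -42.]
bottom 105.05413568860422
t 52.12 p [ 486.5 -228.9   80.1] rot [-1.791e+02  1.000e-01  6.800e+01] F [-0.4  0.8  0.3] w 33.5
0 -0.04 -0.18 1 0.01
```

View pics/side28.png

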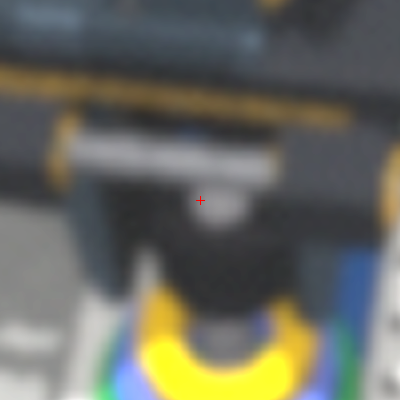

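View pics/top28.png

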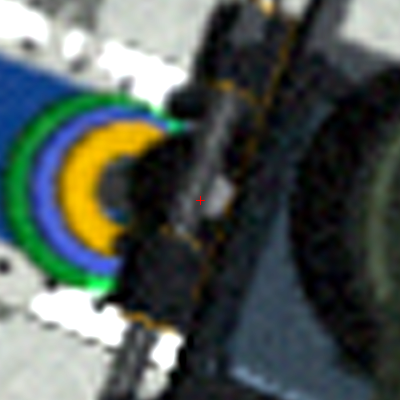

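drive_tool([
  {"claw":1,"dx":-0.02,"dy":-0.16,"dz":0.3,"yaw":0},
  {"claw":1,"dx":0,"dy":0,"dz":0.3,"yaw":0},
  {"claw":1,"dx":0,"dy":0,"dz":0.2,"yaw":0},
  {"claw":1,"dx":0,"dy":0,"dz":0,"yaw":0},
])

```text
time_s: 52.62
ee_pos: [483.4, -227.7, 62.5]
ee_rot: [-179.0, 0.1, 68.0]
force: [1.3, 0.5, -0.5]
gripper_width: 33.0
```

```bash
python3 over.py 29 25.2 26; python3 plan.py 482.8 -228 60 67.9
```

```text
top [10, 0] [ -1. -36.]
top [0, 10] [-35.   0.]
side [10, 0] [ 46. -11.]
side [0, 10] [ -9. -41.]
bottom 87.65509037826618
t 52.73 p [ 483.7 -227.9   62.9] rot [-1.791e+02  1.000e-01  6.800e+01] F [-0.8 -0.4 -0.6] w 33.3
0 -0.02 -0.04 0.14 0.01
```

View pics/side29.png

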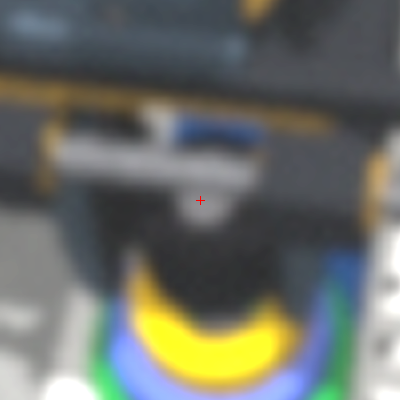

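View pics/top29.png

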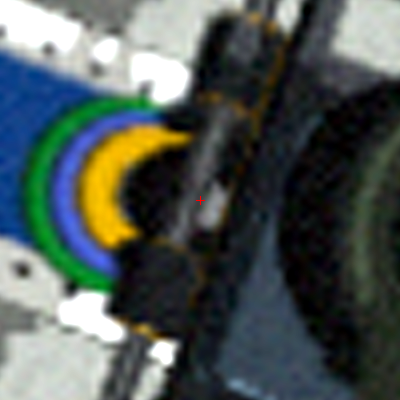

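drive_tool([
  {"claw":1,"dx":0.03,"dy":-0.03,"dz":0.25,"yaw":0},
  {"claw":1,"dx":0,"dy":0,"dz":0.25,"yaw":0},
  {"claw":1,"dx":0,"dy":0,"dz":0.15,"yaw":0},
  {"claw":1,"dx":0,"dy":0,"dz":0,"yaw":0},
])

```text
time_s: 53.22
ee_pos: [483.2, -227.0, 49.2]
ee_rot: [-179.1, 0.1, 68.0]
force: [0.1, -0.2, -0.4]
gripper_width: 33.3
```

```bash
python3 over.py 30 25.2 26; python3 plan.py 482.8 -228 40.8 67.9
```

```text
top [10, 0] [ -1. -35.]
top [0, 10] [-35.   0.]
side [10, 0] [ 45. -11.]
side [0, 10] [ -9. -41.]
bottom 74.37526461514292
t 53.33 p [ 483.5 -227.2   49.5] rot [-1.792e+02  1.000e-01  6.800e+01] F [ 0.2  0.5 -0.6] w 33.3
0 -0.05 -0.01 0.43 0.01
```

View pics/side30.png

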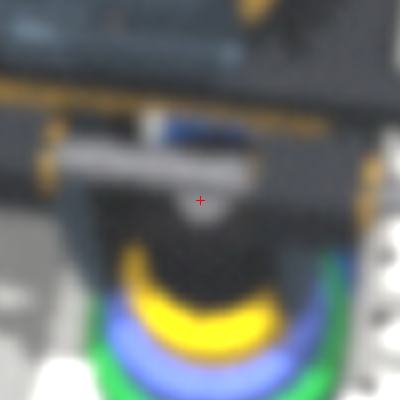

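drive_tool([
  {"claw":1,"dx":0,"dy":0,"dz":0.15,"yaw":0},
  {"claw":1,"dx":0,"dy":0,"dz":0.15,"yaw":0},
  {"claw":1,"dx":0,"dy":0,"dz":0.05,"yaw":0},
])

```text
time_s: 53.7
ee_pos: [483.6, -227.3, 42.3]
ee_rot: [-179.2, 0.1, 68.0]
force: [-0.3, -0.7, -0.5]
gripper_width: 33.3
```

drive_tool([
  {"claw":1,"dx":0,"dy":0,"dz":0.08,"yaw":0},
  {"claw":1,"dx":0,"dy":0,"dz":0.04,"yaw":0},
])

```text
time_s: 53.95
ee_pos: [483.7, -227.3, 40.7]
ee_rot: [-179.2, 0.1, 68.0]
force: [-2.3, 1.1, 8.5]
gripper_width: 33.6
```

Contact at the expected height (cap bottom ≈ 66 mm). Releasing and lifting.

drive_tool([
  {"claw":-0.5,"dx":0,"dy":0,"dz":0,"yaw":0},
  {"claw":-0.5,"dx":0,"dy":0,"dz":0,"yaw":0},
  {"claw":-0.5,"dx":0,"dy":0,"dz":0,"yaw":0},
  {"claw":-0.5,"dx":0,"dy":0,"dz":0,"yaw":0},
  {"claw":-0.5,"dx":0,"dy":0,"dz":-0.5,"yaw":0},
])

```text
time_s: 54.58
ee_pos: [483.4, -227.2, 50.3]
ee_rot: [-179.1, 0.1, 68.0]
force: [0.6, -0.6, -0.6]
gripper_width: 68.6
```

drive_tool([
  {"claw":-0.5,"dx":0,"dy":0,"dz":-1,"yaw":0},
  {"claw":-0.5,"dx":0,"dy":0,"dz":-1,"yaw":0},
  {"claw":-0.5,"dx":0,"dy":0,"dz":-1,"yaw":0},
  {"claw":-0.5,"dx":0,"dy":0,"dz":-1,"yaw":0},
  {"claw":-0.5,"dx":1,"dy":-0.5,"dz":-0.5,"yaw":0},
])

```text
time_s: 55.2
ee_pos: [483.6, -205.6, 146.0]
ee_rot: [-179.3, 0.1, 67.9]
force: [-0.1, 0.2, 1.5]
gripper_width: 68.3
```

drive_tool([
  {"claw":-0.5,"dx":1,"dy":-0.5,"dz":0,"yaw":0},
  {"claw":-0.5,"dx":1,"dy":-0.5,"dz":0,"yaw":0},
  {"claw":-0.5,"dx":1,"dy":-0.5,"dz":0,"yaw":0},
  {"claw":-0.5,"dx":1,"dy":-0.5,"dz":0,"yaw":0},
  {"claw":-0.5,"dx":1,"dy":-0.5,"dz":0,"yaw":0},
])

```text
time_s: 55.82
ee_pos: [472.0, -84.6, 148.2]
ee_rot: [-179.2, -0.1, 67.9]
force: [0.1, -0.3, 0.3]
gripper_width: 68.4
```

drive_tool([
  {"claw":-0.5,"dx":1,"dy":-0.5,"dz":0,"yaw":0},
  {"claw":-0.5,"dx":1,"dy":-0.5,"dz":0,"yaw":0},
  {"claw":-0.5,"dx":0.5,"dy":-0.2,"dz":0,"yaw":0},
  {"claw":-0.5,"dx":0,"dy":0,"dz":0,"yaw":0},
])

```text
time_s: 56.32
ee_pos: [465.1, -22.5, 148.8]
ee_rot: [-179.0, -0.1, 68.2]
force: [0.8, -0.2, 0.2]
gripper_width: 68.2
```

```bash
python3 - <<'E'
from lib import *
out=[]
for n in("top","side"):
    f=grab_frame(n); big=cv2.convertScaleAbs(cv2.resize(f["color"],None,fx=6,fy=6,interpolation=cv2.INTER_CUBIC),alpha=2 if n=="top" else 1.1)
    u,v=(6*proj(f,[[484,-228,50]])[0]).astype(int); o=[u-200,v-230]
    im=big[v-230:v+270,u-200:u+200].copy()
    for z in(92,): 
        p=6*proj(f,[[484,-227.8,z]])[0]-o; cv2.drawMarker(im,tuple(p.astype(int)),(0,0,255),0,8)
    out.append(im); cv2.imwrite(f"pics/{n}31f.png",f["color"])
cv2.imwrite("pics/fin.png",np.hstack(out))
print(telemetry.state()["time_s"],telemetry.state()["force"])
E
```

```text
56.425 [ 0.05793606  0.07822632 -0.46850944]
```

View pics/fin.png

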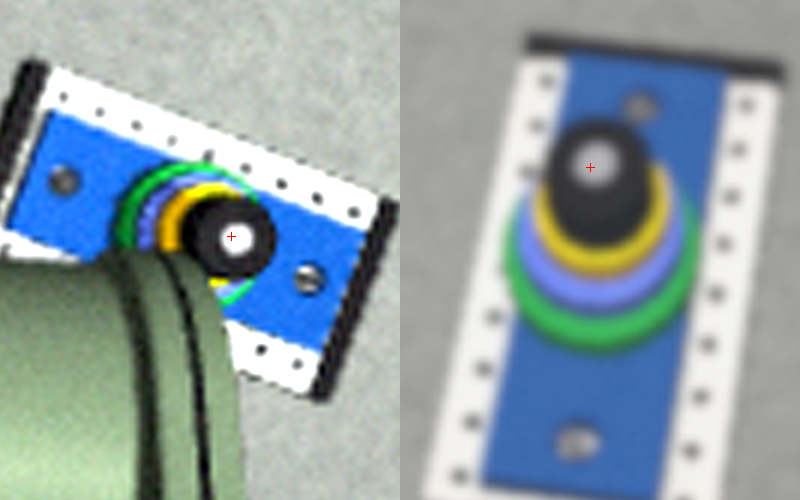

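View pics/side31f.png

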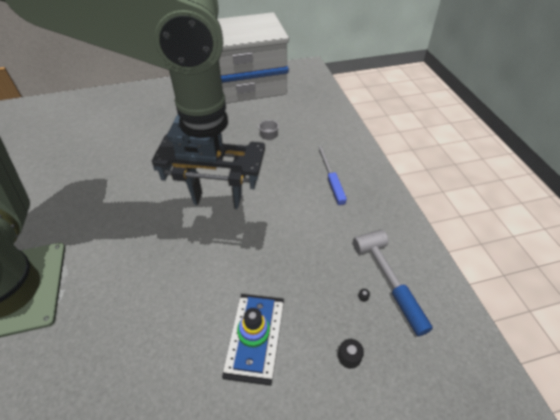

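The cap's steel dot lies within about 2 mm of the predicted tip point in both views. The stack is level, and the mallet, driver and cup have not moved.

```bash
python3 -c "
from workcell import job
print(job.job_done())"
```

```text
the job is handed in; nothing more can be done
None
```

The job is handed in. The rack plate is on both pins, with the green, light-blue and yellow rings and the 34 mm black cap stacked on its post in that order. It took about 56 s of the 139 s allowed, and no verdict was reported.

**Checks that passed:**
- **Plate:** when I aligned it over the pins, the hole spacing measured 110.0 mm and the centre was within 0.2 mm of the base centre. It met the deck at the expected height.
- **Rings and cap:** each met the part below at the expected height, with a contact force of about 5–9 N. The cap measured 33.2 mm in the jaws.
- **Last pictures:** the stack was level, and the cap's steel dot was within about 2 mm of the predicted point in both views. The mallet, driver and cup looked unmoved, and the gripper was well clear.

**Checks that failed or disagreed:**
- **Fingertip height:** the fingertips sat about 33 mm higher than the reported TCP height. Because of this, my first two tries at gripping the plate closed above it without catching it. I measured the offset in the side camera and allowed for it from then on.
- **Tool tilt:** the reported tilt drifted by up to about 2° during moves and could not be commanded back.
- **Cameras:** the two views disagreed by 2–3 mm in y, so I re-aligned each part by eye just above the post.
- **Green ring:** it looks slightly off-centre, but its hole allows at most 4 mm, within the 8 mm limit.

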